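# Pack the stair-nosing samples nose to tail and fit the keeper board

## Robot

A 7-joint arm with a two-finger parallel gripper is mounted at the origin on a cart in front of the work surface, level with it; the furniture and walls round the work are solid. World frame = base frame: x ahead of the robot, y to its left, z up, the work surface at z = 0. Lengths are in m, angles in rad, forces in N, time in s.
With the tool pointing down it reaches from about 0.425 to 0.95 m from the base axis. Payload 4.7 kg.
Tool frame: the origin (TCP) lies on the centre line of the jaws, within the pads' length; the fingertips stand 11 mm ahead of it and the grasp point (between the pads) lies 8 mm behind it; x points along the fingers, z is the direction in which the jaws open and shut, and the axes are right-handed (so a half turn about x gives the same grasp; the last joint's range is limited). The gripper opens to 87 mm and grips with 3 to 60 N. Pads are 19 mm wide; open, the fingers measure 117 mm over their backs; the gripper's body (75 mm by 190 mm) begins 51 mm behind the grasp point.
Start: joints at [1.291, 0.469, -0.049, 1.532, 0.024, 1.141, -0.082], TCP at [0.168, -0.654, 0.234] pointing down, gripper open.
Joint ranges: [-2.59, 2.59], [-0.33, 1.99], [-1.39, 1.29], [0.1, 2.45], [-1.04, 4.18], [0.21, 1.99], [-2.66, 2.66]. Speed limits (rad/s): [2.57, 2.57, 3.14, 3.14, 3.14, 3.14, 3.14].

## Interface

Orientations are given as a unit quaternion [x, y, z, w].
In Python, from workcell import monitor, optics, hand_in, models gives the robot as it stands.
- The arm moves only by the shell command python3 -m inch 'ROWS' [OPENING] [FORCE]. ROWS is a JSON object of lists of equal length, an entry for each row: "slide": the shift along the tool's x, y, z in m, a list of three; "roll": the turn about the tool's x in degrees. A call has exactly 5 rows; each row shifts and turns the commanded pose from where the row before left it, along the tool's axes as they then stand; what a row does not reach is not made up. A row lasts 1/10 s, in which the tool goes at most 50 mm and 8.59 degrees, less where a joint would pass 70% of its speed; a pose out of reach is approached as far as the arm can. A call is refused whole if a number of a shift passes 0.05 or a number of a turn 8.59, either way. A call with a gripper value outside its range is refused whole. OPENING is the opening, from 0 (shut) to 1 (fully open), set as the call begins (- or left out, the last holds). The fingers move at their own pace and stop on an object; FORCE is the grip in N (left out, the last holds). Time passes only in rows, so rows that do not move let the fingers close, or fill a call up. It gives the time, the measured TCP pose, the force and the opening at its end, in the units of the state.
- monitor.observe(): the state, without advancing time (a new reading comes with each control period).
- optics.read_camera(name): name is "scene" or "top"; returns a dict with "image" (384x512x3 uint8, blue, green, red), "intrinsics" (3x3 intrinsics, pixels), "R" (3x3) and "t" (3): a world point X has camera coordinates R X + t. Camera axes: x right, y down, z forward; pixel columns grow to the right and rows downward; lengths in m; the calibration is good to about 2 mm. A picture is of the moment at which its call begins. There is no depth.
- hand_in(): hands the job in, once; it reports no verdict.
Trained networks look in the newest picture that a camera, given by its name, has taken for a name from the list of things; names that differ only in an ending like _2 or _b are one class to them, and where a whole thing is asked for, a point or a joint stands for the part that bears it (a point fixed in the world has none). Each returns a list of dicts, best first, with "confidence" (0 to 1); they miss things now and then, are a little off and sometimes report something else, mostly with a low value. They report only what shows in the picture. A call takes as long as a camera call. They do not tell look-alikes from the thing itself.
- models.cut_out(label, camera): "mask" (384x512 bool, what is visible of it) and "rect" ([left, top, width, height] in pixels, round what is visible of it).
The state is a dict: "clock": time; "joints": joint angles; "qvel": joint speeds; "joint_torque": joint torques, N m; "ee_pos": TCP position; "tcp_rot": TCP orientation; "contact_force": force on the tool from outside, world axes, zero at the start; "wrist_torque": the same for the moment, N m; "opening": opening from 0.0 (shut) to 1.0 (fully open).
Only numpy, scipy, OpenCV 4.12 (cv2) and the standard library are available. Lean on these libraries where they do the work, as an engineer would, in place of code of your own. Each camera call takes 0.05 s, during which the arm holds its last target.

## Task

Stack the light and the dark L-shaped stair-nosing samples on the brown one in the plywood carrier, noses up and at alternate ends (the middle one opposite to the bottom one, the top one the same way as the bottom one; either may be the middle one), so that the three lie level and square as one steady pile, and let go. Then fit the keeper board over them, batten upward: hook one end under the carrier's lip and swing the other end down inside the stop, until it lies flat on both ledges. Leave the tape measure, pencil and ruler where they are.

Things in the scene. Friction and masses are not known exactly. Their poses are not given: they have to be found in the camera images.
- carrier: open-sided plywood carrier, fixed to the desk, 168 mm long (x) x 76 mm wide (y); origin at the centre of its underside, z up. Floor top at z = 8 mm; side rails up to z = 22 mm, 62 mm apart inside. End boards: inner faces at x = +62 and -62 mm, ending in ledges at z = 83 mm that reach from 62 to 74 mm out. Lip at the +x end, stop at the -x end
- carrier_lip (a point): middle of the lower inner edge of the lip, at x = 63, y = 0, z = 99 mm in the carrier's frame, same axes. The lip reaches from here outward to a wall at x = 74 mm behind the ledge, and is 8 mm thick (top at z = 107 mm): over the ledge lies a slot 16 mm high and 11 mm deep, open toward the middle
- carrier_stop (a point): middle of the upper inner edge of the stop, a wall behind the other ledge: x = -74, y = 0, z = 95 mm in the carrier's frame (12 mm above the ledge), same axes. 148 mm from the stop to the wall behind the slot
- bottom_sample_mid (a point): mid-brown wood sample, loose on the carrier's floor, nose up at the lip end. L profile: slab 90 (x) x 50 (y) x 18 mm thick; a nose across its +x end, 18 mm long in x, stands 18 mm above the slab (36 mm overall). Point: middle of length and width, 18 mm above the underside, level with the slab's upper face; x to the nose end, z up. 0.1 kg; centre of mass 6 mm from it toward the nose
- light_sample_mid (a point): light wood sample on the desk to the left, nose up. L profile: slab 90 (x) x 50 (y) x 18 mm thick; a nose across its +x end, 18 mm long in x, stands 18 mm above the slab (36 mm overall). Point: middle of length and width, 18 mm above the underside, level with the slab's upper face; x to the nose end, z up. 0.1 kg; centre of mass 6 mm from it toward the nose
- dark_sample_mid (a point): dark wood sample on the desk to the left, nose up. L profile: slab 90 (x) x 50 (y) x 18 mm thick; a nose across its +x end, 18 mm long in x, stands 18 mm above the slab (36 mm overall). Point: middle of length and width, 18 mm above the underside, level with the slab's upper face; x to the nose end, z up. 0.1 kg; centre of mass 6 mm from it toward the nose
- bottom_sample_nose (a point): middle of the top face of the bottom sample's nose, 36 mm along x from its middle point and 18 mm above it
- light_sample_nose (a point): middle of the top face of the light sample's nose, 36 mm along x from its middle point and 18 mm above it
- dark_sample_nose (a point): middle of the top face of the dark sample's nose, 36 mm along x from its middle point and 18 mm above it
- keeper_mid (a point): keeper board, plywood, 143 mm long (x) x 64 mm wide (y) x 8 mm thick, lying on the desk to the right, batten up; both ends are alike. The finger batten on its middle is 70 mm long (x), 16 mm wide (y), 17 mm high (top 25 mm above the board's underside). Point at half the overall height, 12.5 mm above the underside; z up. 0.1 kg
- tape_measure: yellow pocket tape measure, 71 x 35 x 60 mm high, standing beyond the carrier; origin at the centre of its underside. Leave it alone
- pencil: yellow pencil, 156 mm long, 7 mm thick, lying between the carrier and the front edge; origin at the centre of its underside. Leave it alone
- ruler: pale ruler, 160 x 30 x 8 mm, lying flat to the right of the keeper board; origin at the centre of its underside. Leave it alone
Not all that is in view belongs to the job. Leave any purple look-alike of the part that bears dark_sample_mid alone.

How it is judged:
On the way:
1. the three samples lie level and square in the carrier, noses at alternate ends, let go (z of bottom_sample_mid in the frame of carrier between 0.023 and 0.029 m and y of bottom_sample_mid in the frame of carrier between -0.012 and 0.012 m and angle between bottom_sample_mid's own z axis and vertical below 0.05 rad and angle between the x axis of bottom_sample_mid and the x axis of carrier, either way round below 0.12 rad and x of bottom_sample_nose in the frame of carrier above 0.03 m and ((z of light_sample_mid in the frame of carrier between 0.041 and 0.047 m and y of light_sample_mid in the frame of carrier between -0.012 and 0.012 m and angle between each of light_sample_mid, dark_sample_mid's own z axis and vertical below 0.05 rad and angle between the x axis of each of light_sample_mid, dark_sample_mid and the x axis of carrier, either way round below 0.12 rad and x of light_sample_nose in the frame of carrier below -0.03 m and z of dark_sample_mid in the frame of carrier between 0.059 and 0.065 m and y of dark_sample_mid in the frame of carrier between -0.012 and 0.012 m and x of dark_sample_nose in the frame of carrier above 0.03 m) or (z of dark_sample_mid in the frame of carrier between 0.041 and 0.047 m and y of dark_sample_mid in the frame of carrier between -0.012 and 0.012 m and angle between each of dark_sample_mid, light_sample_mid's own z axis and vertical below 0.05 rad and angle between the x axis of each of dark_sample_mid, light_sample_mid and the x axis of carrier, either way round below 0.12 rad and x of dark_sample_nose in the frame of carrier below -0.03 m and z of light_sample_mid in the frame of carrier between 0.059 and 0.065 m and y of light_sample_mid in the frame of carrier between -0.012 and 0.012 m and x of light_sample_nose in the frame of carrier above 0.03 m)) and contact force between the fingers and anything else below 0.1 N), for 0.2 s.
At the end, for the whole second after the job is handed in: Three samples flat on one another in the carrier (3 mm in height, 0.05 rad tilt, 12 mm sideways, 0.12 rad square), middle nose at the stop end, the others at the lip end; keeper flat, batten up, on both ledges (3 mm, 0.03 rad), one end under the lip, the other inside the stop; released (all of step 1 and z of keeper_mid in the frame of carrier between 0.0925 and 0.0985 m and x of keeper_mid in the frame of carrier between -0.006 and 0.006 m and y of keeper_mid in the frame of carrier between -0.012 and 0.012 m and angle between keeper_mid's own z axis and vertical below 0.03 rad and angle between the x axis of keeper_mid and the x axis of carrier, either way round below 0.12 rad); the robot touches nothing.
It fails at once if the tape measure is pushed away (more than 25 mm) (distance of tape_measure from where it was at the start of the episode above 0.025 m).
It fails at once if the pencil is pushed away (more than 25 mm) (distance of pencil from where it was at the start of the episode above 0.025 m).
It fails at once if the ruler is pushed away (more than 25 mm) (distance of ruler from where it was at the start of the episode above 0.025 m).
It also fails if it takes over 64 s, if anything falls off the work surface, if the arm or the gripper's body presses on something with over 40 N, if the wrist force passes 120 N, or if a joint passes its speed limit or range.

## Working session

There is one attempt and no reset: what is moved stays moved. The work goes in short steps, Python scripts to look and compute and a shell command to move; the robot and the scene stay as the last step left them, time stands still between calls to the robot, and variables do not carry over. Pictures are saved under pics/ and viewed, and the job is handed in when it is done.

```bash
ls; mkdir -p pics; python3 - <<'E'
from workcell import monitor, optics
import cv2,numpy as np
s=monitor.observe();print(s)
for n in("scene","top"):
    c=optics.read_camera(n);cv2.imwrite(f"pics/{n}0.png",c["image"]);np.savez(f"cal_{n}.npz",K=c["intrinsics"],R=c["R"],t=c["t"]);print(n,c["intrinsics"],c["R"],c["t"])
E
```

```text
pics
{'clock': 0.0, 'joints': array([ 1.2910591 ,  0.46944808, -0.0485828 ,  1.53370475,  0.02410123,
        1.14097806, -0.08228938]), 'qvel': array([-4.04086202e-04,  1.23054717e-04,  2.57898523e-04, -1.49303101e-03,
        7.58097824e-04, -4.41452117e-04, -5.49617208e-05]), 'joint_torque': array([-1.53657638e-04, -5.07972729e+01, -8.07105959e-02, -2.36154807e+01,
       -6.12167967e-02,  3.78887937e-02,  1.65019947e-04]), 'ee_pos': array([ 0.1674045 , -0.65331347,  0.23249031]), 'tcp_rot': array([ 0.4339196 ,  0.55918628, -0.43311733,  0.55806259]), 'contact_force': array([ 0.05972717, -1.29723996,  0.2281112 ]), 'wrist_torque': array([-0.02505634, -0.0192956 ,  0.01987553]), 'opening': 0.9985306023461247}
scene [[444.16730968   0.         253.99329698]
 [  0.         444.16730968 196.97841785]
 [  0.           0.           1.        ]] [[-0.65898465 -0.7520261  -0.01399952]
 [-0.42115285  0.38434078 -0.82153055]
 [ 0.623193   -0.53548008 -0.56999261]] [0.34607995 0.35653149 0.90421261]
top [[423.9531523    0.         260.21510866]
 [  0.         423.9531523  193.77288989]
 [  0.           0.           1.        ]] [[-0.00221755 -0.99995832 -0.00885683]
 [-0.99721519  0.00287153 -0.07452261]
 [ 0.07454493  0.00866691 -0.99717999]] [-0.06959835  0.62574857  1.24797606]
```

View pics/scene0.png

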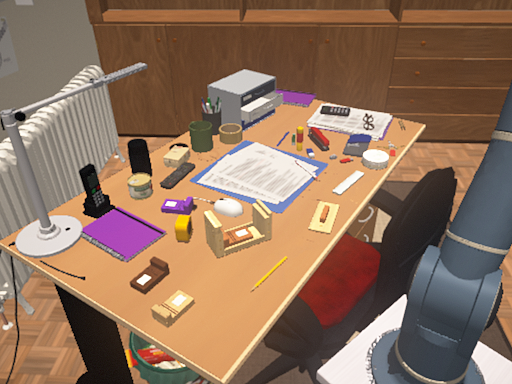

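View pics/top0.png

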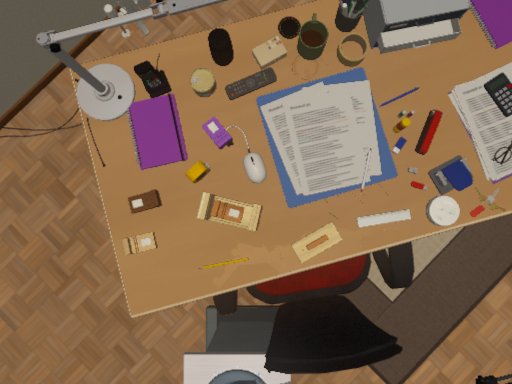

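```bash
cat > h.py <<'E'
import numpy as np,cv2
from workcell import monitor,optics,models
C={n:np.load(f"cal_{n}.npz") for n in("scene","top")}
def proj(X,n):
    c=C[n];p=(c["R"]@np.atleast_2d(X).T).T+c["t"];q=(c["K"]@p.T).T;return q[:,:2]/q[:,2:]
def ray(uv,n,z):
    c=C[n];d=c["R"].T@np.linalg.solve(c["K"],[uv[0],uv[1],1]);o=-c["R"].T@c["t"];return o+d*(z-o[2])/d[2]
E
python3 - <<'E'
from h import *
names=["carrier","bottom_sample_mid","light_sample_mid","dark_sample_mid","keeper_mid","tape_measure","pencil","ruler"]
out={}
for n in("scene","top"):
    for l in names:
        for i,r in enumerate(models.cut_out(l,n)):
            m=r["mask"];out[f"{n}|{l}|{i}"]=m;ys,xs=np.nonzero(m)
            print(n,l,i,round(r["confidence"],2),r["rect"],m.sum(),xs.mean().round(1),ys.mean().round(1))
np.savez_compressed("masks0.npz",**out)
E
```

```text
scene carrier 0 0.89 [200.3, 198.0, 74.0, 63.6] 1626 238.4 229.5
scene bottom_sample_mid 0 0.58 [223.7, 226.7, 30.6, 18.0] 430 236.0 235.6
scene light_sample_mid 0 0.69 [150.8, 289.4, 43.8, 34.9] 853 171.7 307.7
scene dark_sample_mid 0 0.68 [126.7, 260.0, 41.5, 35.3] 773 149.9 275.1
scene dark_sample_mid 1 0.65 [160.4, 198.8, 32.8, 14.3] 409 176.7 205.9
scene keeper_mid 0 0.91 [309.4, 201.9, 27.9, 29.3] 628 323.3 216.7
scene tape_measure 0 0.92 [172.3, 211.3, 18.5, 28.4] 386 182.6 226.7
scene tape_measure 1 0.52 [308.1, 203.2, 31.1, 30.0] 643 323.4 216.9
scene ruler 0 0.73 [333.1, 168.5, 28.4, 23.9] 307 347.6 182.1
top carrier 0 0.96 [195.6, 192.9, 63.3, 39.4] 1062 230.0 211.6
top bottom_sample_mid 0 0.74 [212.8, 199.4, 29.6, 23.5] 535 227.1 211.0
top bottom_sample_mid 1 0.58 [126.8, 232.3, 28.6, 19.0] 493 139.4 242.9
top light_sample_mid 0 0.94 [123.9, 230.3, 31.0, 21.4] 544 139.3 243.1
top dark_sample_mid 0 0.85 [130.0, 190.0, 30.5, 18.9] 529 144.5 200.5
top dark_sample_mid 1 0.61 [201.3, 115.2, 35.2, 32.4] 506 216.8 131.9
top dark_sample_mid 2 0.47 [205.9, 256.9, 39.7, 13.4] 98 223.7 262.8
top keeper_mid 0 0.77 [292.6, 225.0, 50.9, 36.1] 1028 316.5 241.7
top keeper_mid 1 0.67 [357.9, 210.4, 52.1, 15.7] 506 382.4 218.0
top keeper_mid 2 0.29 [117.8, 231.8, 39.6, 19.5] 532 139.1 242.8
top tape_measure 0 0.62 [187.1, 161.3, 21.7, 18.1] 316 197.4 171.1
top pencil 0 0.49 [206.5, 265.4, 18.8, 1.2] 15 214.0 264.7
top ruler 0 0.65 [357.6, 207.7, 52.9, 20.4] 560 383.3 217.8
top ruler 1 0.22 [126.9, 191.9, 36.6, 16.6] 541 144.7 200.8
```

```bash
python3 - <<'E'
from h import *
t=cv2.imread("pics/top0.png");s=cv2.imread("pics/scene0.png")
a=cv2.resize(t[180:280,115:265],None,fx=5.3,fy=5.3,interpolation=cv2.INTER_CUBIC);cv2.imwrite("pics/a.png",a)
a=cv2.resize(s[190:330,120:290],None,fx=4.2,fy=4.2,interpolation=cv2.INTER_CUBIC);cv2.imwrite("pics/b.png",a)
E
```

```text
(no output)
```

View pics/a.png

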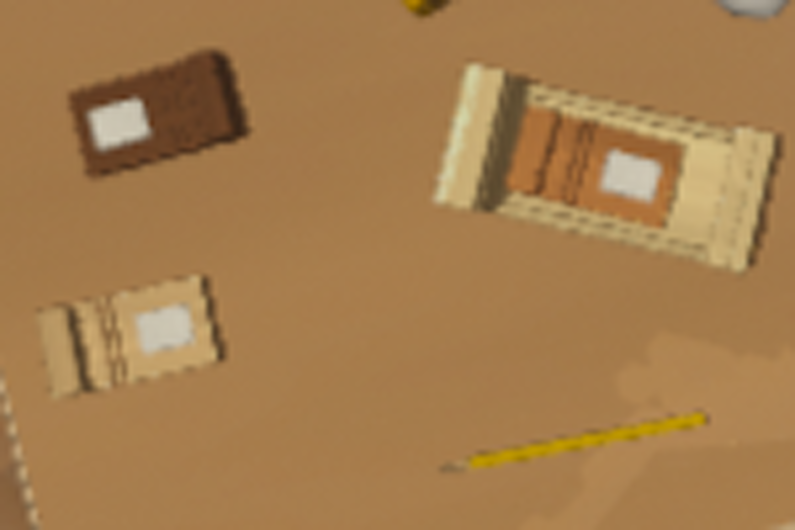

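View pics/b.png

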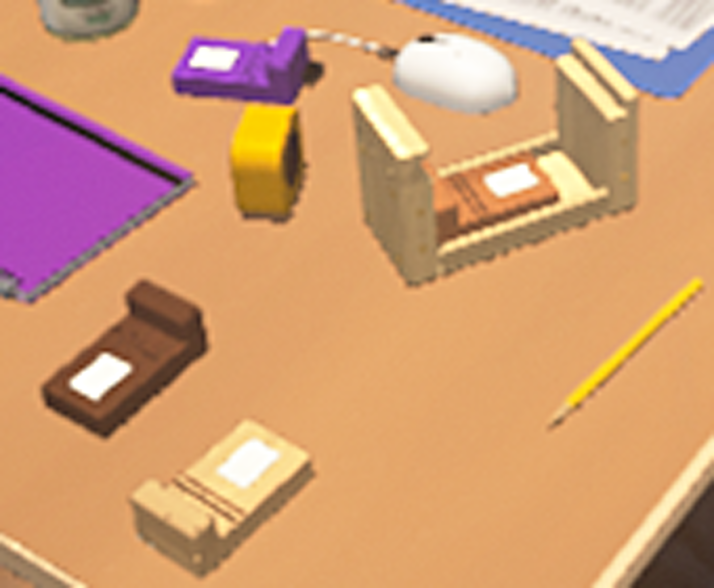

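```bash
cat >> h.py <<'E'
from scipy.optimize import minimize
def box(x0,x1,y0,y1,z0,z1): return np.array([[x,y,z] for x in(x0,x1) for y in(y0,y1) for z in(z0,z1)])
SAMP=[box(-.045,.045,-.025,.025,-.018,0),box(.027,.045,-.025,.025,-.018,.018)]
KEEP=[box(-.0715,.0715,-.032,.032,-.0125,-.0045),box(-.035,.035,-.008,.008,-.0125,.0125)]
CARR=[box(-.084,.084,-.038,.038,0,.008),box(-.084,.084,.031,.038,0,.022),box(-.084,.084,-.038,-.031,0,.022),
 box(.062,.084,-.038,.038,0,.083),box(.074,.084,-.038,.038,0,.107),box(.063,.084,-.038,.038,.099,.107),
 box(-.084,-.062,-.038,.038,0,.083),box(-.084,-.074,-.038,.038,0,.095)]
def tf(P,x,y,z,a):
    c,s=np.cos(a),np.sin(a);return P@np.array([[c,-s,0],[s,c,0],[0,0,1]]).T+[x,y,z]
def render(parts,pose,n,S=4):
    m=np.zeros((384*S,512*S),np.uint8)
    for P in parts:
        uv=(proj(tf(P,*pose),n)+.5)*S
        cv2.fillConvexPoly(m,cv2.convexHull(np.round(uv*16).astype(np.int32)),255,shift=4)
    return cv2.resize(m,(512,384),interpolation=cv2.INTER_AREA)/255.
def fit(parts,z,masks,p0):
    def f(p):
        e=0
        for n,m in masks.items():
            r=render(parts,(p[0],p[1],z,p[2]),n);e+=np.abs(r-m).sum()/m.sum()
        return e
    best=None
    for da in(-.3,-.1,.1,.3):
        r=minimize(f,np.array(p0)+[0,0,da],method="Nelder-Mead",options=dict(initial_simplex=np.array(p0)+[0,0,da]+np.array([[0,0,0],[.01,0,0],[0,.01,0],[0,0,.2]]),xatol=1e-4,fatol=1e-4))
        if best is None or r.fun<best.fun: best=r
    return best
def edges(parts,pose,img,n,col,S):
    for P in parts:
        uv=proj(tf(P,*pose),n)
        for i in range(8):
            for j in range(i):
                if bin(i^j).count("1")==1: cv2.line(img,tuple(np.round((uv[i]+.5)*S*16).astype(int)),tuple(np.round((uv[j]+.5)*S*16).astype(int)),col,1,cv2.LINE_AA,4)
E
cat > fit0.py <<'E'
from h import *
M=np.load("masks0.npz")
def g(n,l,i=0): return M[f"{n}|{l}|{i}"].astype(float)
res={}
def guess(l,z):
    ys,xs=np.nonzero(g("top",l));return ray((xs.mean(),ys.mean()),"top",z)[:2]
for l,parts,z,a in(("light_sample_mid",SAMP,.018,1.5),("dark_sample_mid",SAMP,.018,-1.4),("keeper_mid",KEEP,.0125,-1.2),("bottom_sample_mid",SAMP,.026,1.8),("carrier",CARR,0,1.8)):
    p=guess(l,z)
    for cams in(("scene","top"),("top",),("scene",)):
        r=fit(parts,z,{n:g(n,l) for n in cams},[*p,a]);print(l,cams,r.x.round(4),round(r.fun,3))
        if len(cams)==2: res[l]=(r.x[0],r.x[1],z,r.x[2])
import json;json.dump(res,open("fit0.json","w"))
E
python3 fit0.py
```

```text
light_sample_mid ('scene', 'top') [0.4802 0.2916 1.8104] 0.188
light_sample_mid ('top',) [0.4801 0.2896 1.7923] 0.083
light_sample_mid ('scene',) [0.481  0.2924 1.7977] 0.088
dark_sample_mid ('scene', 'top') [ 0.6072  0.281  -1.2987] 0.148
dark_sample_mid ('top',) [ 0.6068  0.2806 -1.2939] 0.068
dark_sample_mid ('scene',) [ 0.608   0.2816 -1.306 ] 0.07
keeper_mid ('scene', 'top') [ 0.4831 -0.24   -1.0512] 0.161
keeper_mid ('top',) [ 0.4825 -0.2402 -1.0697] 0.049
keeper_mid ('scene',) [ 0.4839 -0.2416 -1.0226] 0.1
bottom_sample_mid ('scene', 'top') [0.5752 0.0275 1.3304] 0.502
bottom_sample_mid ('top',) [0.5744 0.0277 1.3227] 0.049
bottom_sample_mid ('scene',) [0.5792 0.0213 1.2567] 0.383
carrier ('scene', 'top') [0.5723 0.0165 1.3477] 0.926
carrier ('top',) [0.5719 0.0161 1.3472] 0.547
carrier ('scene',) [0.5761 0.0163 1.3216] 0.35
```

```bash
python3 - <<'E'
from h import *
import json
R=json.load(open("fit0.json"));S=6
P=dict(light_sample_mid=SAMP,dark_sample_mid=SAMP,keeper_mid=KEEP,bottom_sample_mid=SAMP,carrier=CARR)
R["bottom_sample_mid"][:]=[.5744,.0277,.026,1.33]
for n in("top","scene"):
    im=cv2.resize(cv2.imread(f"pics/{n}0.png"),None,fx=S,fy=S,interpolation=cv2.INTER_CUBIC)
    for k,c in zip(P,[(0,0,255),(0,0,255),(255,0,0),(0,255,0),(255,0,0)]): edges(P[k],R[k],im,n,c,S)
    if n=="top":
        cv2.imwrite("pics/o1.png",im[185*S:240*S,190*S:265*S]);cv2.imwrite("pics/o2.png",im[185*S:262*S,115*S:170*S]);cv2.imwrite("pics/o3.png",im[215*S:270*S,285*S:350*S])
    else:
        cv2.imwrite("pics/o4.png",im[190*S:270*S,195*S:285*S]);cv2.imwrite("pics/o5.png",im[255*S:330*S,120*S:200*S])
E
```

```text
(no output)
```

View pics/o1.png

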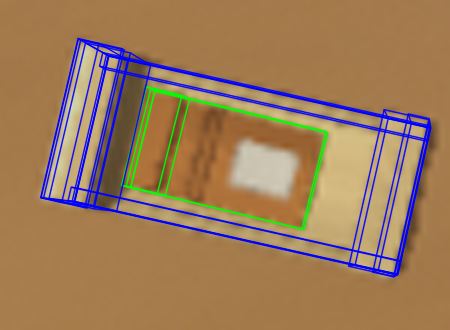

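View pics/o4.png

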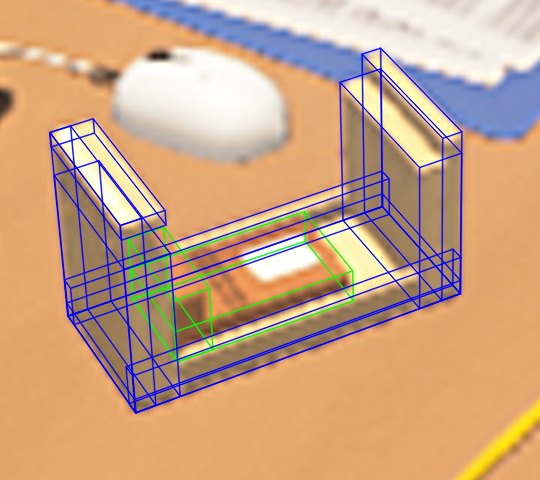

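View pics/o2.png

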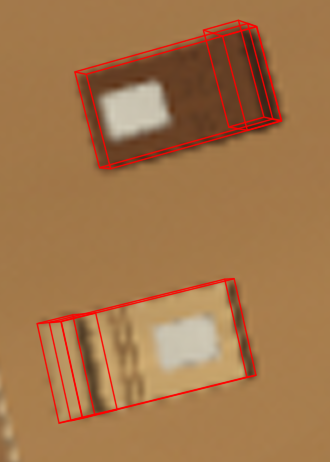

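View pics/o5.png

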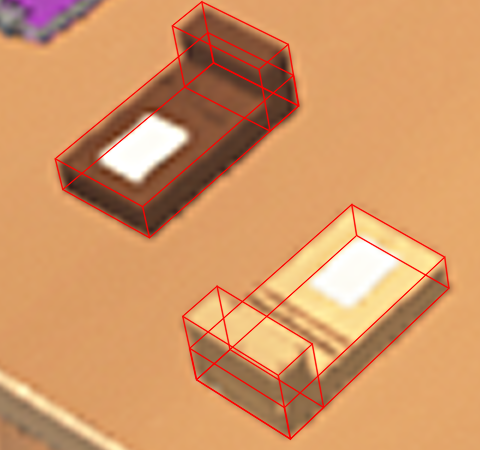

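View pics/o3.png

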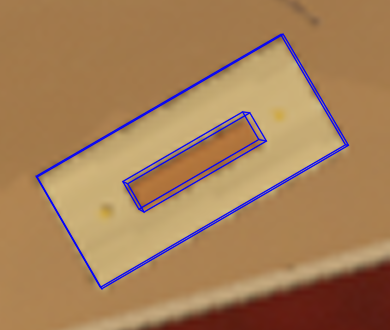

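```bash
cat > to.py <<'E'
import sys
from h import *
from scipy.spatial.transform import Rotation as Ro
# args: x y z yaw(of object; jaws close along object's y)
a=[float(v) for v in sys.argv[1:]]
s=monitor.observe();R=Ro.from_quat(s["tcp_rot"]).as_matrix();p=s["ee_pos"]
print("clk",round(s["clock"],2),"p",p.round(4),"F",s["contact_force"].round(1),"open",round(s["opening"],3),"down",R[:,0].round(3),"q6",round(s["joints"][6],2))
jy=np.arctan2(R[1,2],R[0,2])
if a:
    d=np.array(a[:3])-p
    w=a[3]+np.pi/2-jy; w=(w+np.pi/2)%np.pi-np.pi/2   # needed world-z turn of jaw axis
    print("turn needed: roll deg",round(-np.degrees(w),2))
    print("slide in present tool axes mm",(R.T@d*1000).round(1))
    R2=R@Ro.from_rotvec([-w,0,0]).as_matrix()
    print("slide after the roll mm",(R2.T@d*1000).round(1))
E
python3 to.py .6057 .2868 .16 -1.297
```

```text
clk 0.9 p [ 0.1676 -0.6539  0.2336] F [-0.2  0.1  0. ] open 1.001 down [ 0. -0. -1.] q6 -0.08
turn needed: roll deg 88.69
slide in present tool axes mm [  73.5  657.9 -802.5]
slide after the roll mm [  73.5 -787.2 -676.1]
```

```bash
R='{"slide":[[0,0.05,0],[0,0.05,0],[0,0.05,0],[0,0.05,0],[0,0.05,0]],"roll":[-4.25,-4.25,-4.25,-4.25,-4.25]}'; python3 -m inch '{"slide":[[0,0.05,0],[0,0.05,0],[0,0.05,0],[0,0.05,0],[0,0.05,0]],"roll":[-4.25,-4.25,-4.25,-4.25,-4.25]}' 1 20; python3 to.py .6088 .2752 .16 -1.297
```

```text
clock: 1.4
ee_pos: [0.3984, -0.5565, 0.2336]
tcp_rot: [0.322, 0.629, -0.322, 0.63]
contact_force: [0.1, -0.7, 0.3]
opening: 1.002
clk 1.4 p [ 0.3984 -0.5565  0.2336] F [ 0.1 -0.7  0.3] open 1.002 down [ 0. -0. -1.] q6 -0.13
turn needed: roll deg -69.91
slide in present tool axes mm [  73.3  656.9 -551.8]
slide after the roll mm [ 73.3 743.9 427.4]
```

```bash
for i in 1; do python3 -m inch '{"slide":[[0,0.05,0],[0,0.05,0],[0,0.05,0],[0,0.05,0],[0,0.05,0]],"roll":[-4.25,-4.25,-4.25,-4.25,-4.25]}' >/dev/null; done; python3 -m inch '{"slide":[[0,0.05,0],[0,0.05,0],[0,0.05,0],[0,0.05,0],[0,0.05,0]],"roll":[-4.25,-4.25,-4.25,-4.25,-4.25]}' >/dev/null;  python3 to.py .6088 .2752 .16 -1.297
```

```text
clk 2.4 p [ 0.6796 -0.1565  0.2336] F [0.  0.7 0.9] open 1.005 down [ 0.001 -0.    -1.   ] q6 -0.22
turn needed: roll deg -27.42
slide in present tool axes mm [  73.4  408.3 -157.1]
slide after the roll mm [ 73.4 434.8  48.6]
```

```bash
python3 -m inch '{"slide":[[0,0.05,0],[0,0.05,0],[0,0.05,0],[0,0.05,0],[0,0.05,0]],"roll":[-5.48,-5.48,-5.48,-5.48,-5.48]}' >/dev/null;  python3 to.py .6088 .2752 .08 -1.297
```

```text
clk 2.9 p [0.6828 0.0914 0.2335] F [ 0.4 -0.3 -0. ] open 1.0 down [ 0.001  0.    -1.   ] q6 -0.16
turn needed: roll deg 0.03
slide in present tool axes mm [153.5 197.  -21.6]
slide after the roll mm [153.5 197.  -21.7]
```

```bash
python3 -m inch '{"slide":[[0.01,0.0394,-0.0043],[0.01,0.0394,-0.0043],[0.02,0.0394,-0.0043],[0.02,0.0394,-0.0043],[0.02,0.0394,-0.0043]],"roll":[0,0,0,0,0]}' >/dev/null;  python3 to.py .6088 .2752 .015 -1.297; python3 - <<'E'
from h import *
c=optics.read_camera("scene")["image"];d=optics.read_camera("top")["image"]
cv2.imwrite("pics/g1.png",np.hstack([cv2.resize(c[180:330,80:280],None,fx=2,fy=2),cv2.resize(d[150:300,90:290],None,fx=2,fy=2)]))
E
```

```text
clk 3.4 p [0.6089 0.2747 0.1531] F [-0.   1.1  0.1] open 1.004 down [ 0.001 -0.    -1.   ] q6 -0.51
turn needed: roll deg -0.2
slide in present tool axes mm [138.1   0.6  -0. ]
slide after the roll mm [138.1   0.6  -0. ]
```

View pics/g1.png

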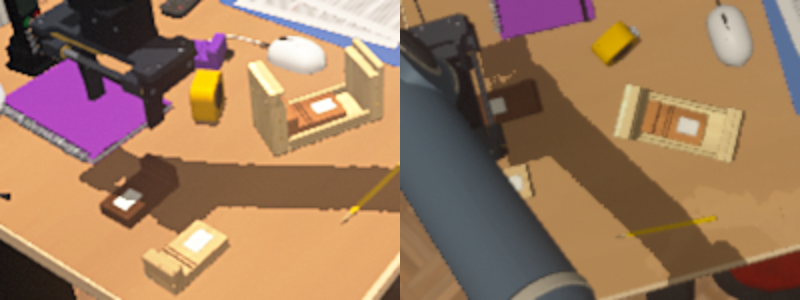

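```bash
python3 -m inch '{"slide":[[0.04,0,0],[0.04,0,0],[0.03,0,0],[0.02,0,0],[0.008,0,0]],"roll":[0,0,0,0,0]}'  >/dev/null; python3 -m inch '{"slide":[[0,0,0],[0,0,0],[0,0,0],[0,0,0],[0,0,0]],"roll":[0,0,0,0,0]}' 0 20; python3 to.py
```

```text
clock: 4.5
ee_pos: [0.6097, 0.2737, 0.0164]
tcp_rot: [-0.095, 0.7, 0.095, 0.701]
contact_force: [-0.2, -0.4, 0.5]
opening: 0.631
clk 4.5 p [0.6097 0.2737 0.0164] F [-0.2 -0.4  0.5] open 0.631 down [ 0.001  0.    -1.   ] q6 -0.58
```

```bash
python3 -m inch '{"slide":[[0,0,0],[0,0,0],[0,0,0],[0,0,0],[0,0,0]],"roll":[0,0,0,0,0]}' 0 20 | tail -2; python3 -m inch '{"slide":[[-0.03,0,0],[-0.04,0,0],[-0.04,0,0],[-0.03,0,0],[0,0,0]],"roll":[0,0,0,0,0]}' ; python3 to.py .5680 -.0010 .16 -1.794; python3 - <<'E'
from h import *
c=optics.read_camera("scene")["image"];d=optics.read_camera("top")["image"]
cv2.imwrite("pics/g2.png",np.hstack([cv2.resize(c[180:330,80:280],None,fx=2,fy=2),cv2.resize(d[150:300,90:290],None,fx=2,fy=2)]))
E
```

```text
contact_force: [-1.4, -1.8, 5.6]
opening: 0.572
clock: 5.5
ee_pos: [0.6117, 0.2755, 0.1604]
tcp_rot: [-0.094, 0.697, 0.097, 0.704]
contact_force: [-0.3, 0.3, -1.3]
opening: 0.573
clk 5.5 p [0.6117 0.2755 0.1604] F [-0.3  0.3 -1.3] open 0.573 down [ 0.008  0.004 -1.   ] q6 -0.5
turn needed: roll deg 28.3
slide in present tool axes mm [  -1.2 -254.7 -116.1]
slide after the roll mm [  -1.2 -279.3   18.5]
```

View pics/g2.png

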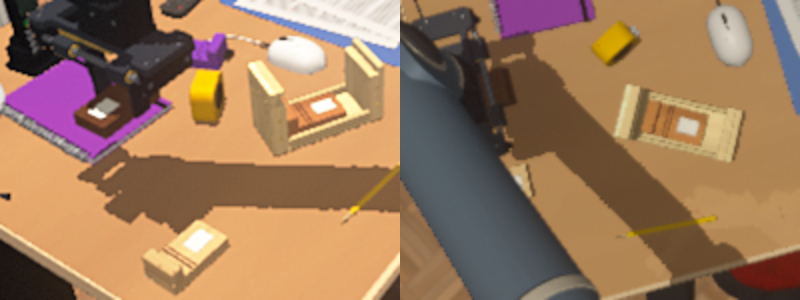

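```bash
python3 -m inch '{"slide":[[0,-0.045,-0.008],[0,-0.045,-0.008],[0,-0.045,-0.008],[0,-0.045,-0.008],[0,-0.045,-0.008]],"roll":[5.66,5.66,5.66,5.66,5.66]}' ; python3 to.py .5676 -.0026 .16 -1.794
```

```text
clock: 6.1
ee_pos: [0.5847, 0.0458, 0.153]
tcp_rot: [0.08, 0.704, -0.081, 0.701]
contact_force: [0.8, 0.2, -1.2]
opening: 0.573
clk 6.1 p [0.5847 0.0458 0.153 ] F [ 0.8  0.2 -1.2] open 0.573 down [-0.004 -0.001 -1.   ] q6 -0.6
turn needed: roll deg -0.28
slide in present tool axes mm [ -6.9 -51.   -5.7]
slide after the roll mm [ -6.9 -51.   -6. ]
```

```bash
python3 -m inch '{"slide":[[-0.003,-0.025,-0.003],[-0.003,-0.026,-0.003],[0,0,0],[0,0,0],[0,0,0]],"roll":[0,0,0,0,0]}' ; python3 to.py .5676 -.0026 .0434 -1.794;python3 - <<'E'
from h import *
c=optics.read_camera("scene")["image"];d=optics.read_camera("top")["image"]
cv2.imwrite("pics/g3.png",np.hstack([cv2.resize(c[150:300,140:340],None,fx=2,fy=2),cv2.resize(d[150:300,140:340],None,fx=2,fy=2)]))
E
```

```text
clock: 6.6
ee_pos: [0.5686, 0.0012, 0.1605]
tcp_rot: [0.078, 0.703, -0.078, 0.702]
contact_force: [-0.3, 0.6, -0.8]
opening: 0.571
clk 6.6 p [0.5686 0.0012 0.1605] F [-0.3  0.6 -0.8] open 0.571 down [-0.002  0.001 -1.   ] q6 -0.5
turn needed: roll deg 0.1
slide in present tool axes mm [ 1.171e+02 -4.000e+00  1.000e-01]
slide after the roll mm [ 1.171e+02 -4.000e+00  1.000e-01]
```

View pics/g3.png

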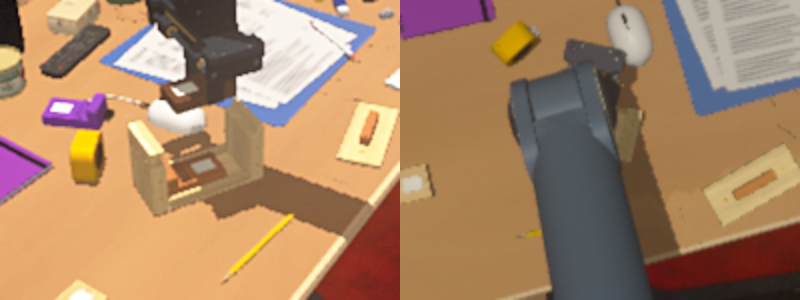

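```bash
python3 -m inch '{"slide":[[0,-0.004,0],[0.03,0,0],[0.03,0,0],[0.025,0,0],[0,0,0]],"roll":[0,0,0,0,0]}' ; python3 to.py .5676 -.0026 .0434 -1.794;python3 - <<'E'
from h import *
c=optics.read_camera("scene")["image"]
cv2.imwrite("pics/g4.png",cv2.resize(c[180:270,190:290],None,fx=6,fy=6,interpolation=cv2.INTER_CUBIC))
E
```

```text
clock: 7.2
ee_pos: [0.5654, -0.004, 0.0733]
tcp_rot: [0.078, 0.705, -0.079, 0.7]
contact_force: [-0.6, 0.2, -1.4]
opening: 0.574
clk 7.2 p [ 0.5654 -0.004   0.0733] F [-0.6  0.2 -1.4] open 0.574 down [-0.007 -0.    -1.   ] q6 -0.56
turn needed: roll deg 0.05
slide in present tool axes mm [29.9  1.9  2.1]
slide after the roll mm [29.9  1.9  2.1]
```

View pics/g4.png

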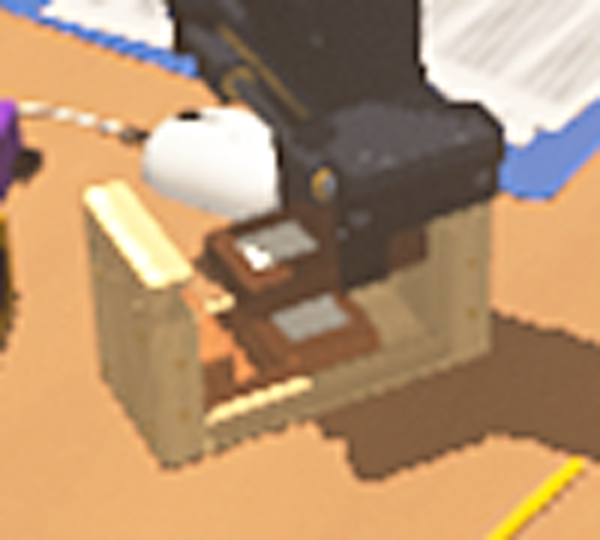

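```bash
python3 -m inch '{"slide":[[0.007,0.002,0.002],[0,0,0],[0,0,0],[0,0,0],[0,0,0]],"roll":[0,0,0,0,0]}' ; python3 - <<'E'
from h import *
im=optics.read_camera("scene")["image"];S=6
s=monitor.observe();p=s["ee_pos"]
im=cv2.resize(im,None,fx=S,fy=S,interpolation=cv2.INTER_CUBIC)
pose=(p[0]+.0077*.222,p[1]+.0077*.975,p[2]-.0164+.018,-1.794)
print(p,pose)
edges(SAMP,pose,im,"scene",(0,0,255),S);edges(CARR,(.5719,.0161,0,1.347),im,"scene",(255,0,0),S)
cv2.imwrite("pics/g5.png",im[180*S:270*S,190*S:290*S])
E
```

```text
clock: 7.75
ee_pos: [0.5708, -0.0024, 0.0701]
tcp_rot: [0.079, 0.702, -0.079, 0.703]
contact_force: [0.9, -1.0, -1.3]
opening: 0.57
[ 0.5706945  -0.00243961  0.07000928] (np.float64(0.5724039002361028), np.float64(0.005067891598258047), np.float64(0.07160927549815731), -1.794)
```

View pics/g5.png

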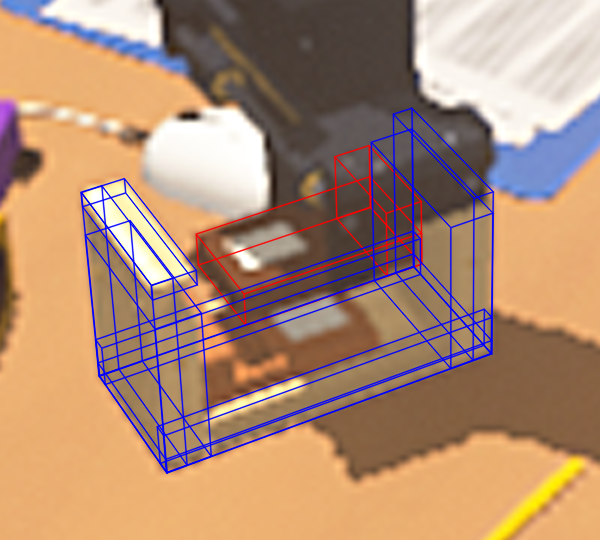

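```bash
python3 -m inch '{"slide":[[0.01,0,-0.001],[0.008,0,-0.001],[0.004,0,0],[0.002,0,0],[0,0,0]],"roll":[0,0,0,0,0]}' ; python3 to.py .5676 -.0026 .0424 -1.794
```

```text
clock: 8.3
ee_pos: [0.5683, -0.0018, 0.045]
tcp_rot: [0.079, 0.703, -0.079, 0.702]
contact_force: [0.1, -0.2, -1.9]
opening: 0.573
clk 8.3 p [ 0.5683 -0.0018  0.045 ] F [ 0.1 -0.2 -1.9] open 0.573 down [-0.001  0.    -1.   ] q6 -0.58
turn needed: roll deg 0.01
slide in present tool axes mm [ 2.6 -0.9 -0.5]
slide after the roll mm [ 2.6 -0.9 -0.5]
```

```bash
python3 -m inch '{"slide":[[0.001,0,0],[0.001,0,0],[0.001,0,0],[0,0,0],[0,0,0]],"roll":[0,0,0,0,0]}' ; python3 to.py .5676 -.0026 .0424 -1.794
```

```text
clock: 8.8
ee_pos: [0.5686, -0.002, 0.0426]
tcp_rot: [0.079, 0.703, -0.079, 0.703]
contact_force: [-0.1, 0.0, -1.3]
opening: 0.575
clk 8.8 p [ 0.5686 -0.002   0.0426] F [-0.1  0.  -1.3] open 0.575 down [ 0. -0. -1.] q6 -0.59
turn needed: roll deg 0.01
slide in present tool axes mm [ 0.2 -0.8 -0.8]
slide after the roll mm [ 0.2 -0.8 -0.8]
```

```bash
python3 -m inch '{"slide":[[0.001,0,0],[0.0005,0,0],[0.0005,0,0],[0,0,0],[0,0,0]],"roll":[0,0,0,0,0]}' ; python3 to.py
```

```text
clock: 9.3
ee_pos: [0.5687, -0.0019, 0.0421]
tcp_rot: [0.078, 0.703, -0.079, 0.703]
contact_force: [-4.0, -1.2, 9.0]
opening: 0.571
clk 9.3 p [ 0.5687 -0.0019  0.0421] F [-4.  -1.2  9. ] open 0.571 down [ 0.    -0.001 -1.   ] q6 -0.59
```

```bash
python3 -m inch '{"slide":[[0,0,0],[0,0,0],[0,0,0],[0,0,0],[0,0,0]],"roll":[0,0,0,0,0]}' 0.85 20; python3 -m inch '{"slide":[[0,0,0],[-0.02,0,0],[-0.04,0,0],[-0.04,0,0],[-0.04,0,0]],"roll":[0,0,0,0,0]}' 1 ; python3 to.py .4786 .2974 .14 1.80
```

```text
clock: 9.8
ee_pos: [0.5685, -0.0019, 0.0404]
tcp_rot: [0.079, 0.703, -0.079, 0.703]
contact_force: [0.4, -0.1, -0.3]
opening: 0.837
clock: 10.3
ee_pos: [0.5682, -0.0019, 0.1819]
tcp_rot: [0.079, 0.703, -0.079, 0.703]
contact_force: [0.9, 0.1, -0.4]
opening: 0.996
clk 10.3 p [ 0.5682 -0.0019  0.1819] F [ 0.9  0.1 -0.4] open 0.996 down [-0.  0. -1.] q6 -0.49
turn needed: roll deg -25.9
slide in present tool axes mm [  42.   272.  -153.5]
slide after the roll mm [ 42.  311.8 -19.3]
```

```bash
python3 -m inch '{"slide":[[0,0.047,-0.014],[0,0.047,-0.014],[0,0.047,-0.014],[0,0.047,-0.014],[0,0.047,-0.014]],"roll":[-5.18,-5.18,-5.18,-5.18,-5.18]}' >/dev/null ; python3 to.py .4788 .2966 .10 1.80; python3 - <<'E'
from h import *
c=optics.read_camera("scene")["image"];d=optics.read_camera("top")["image"]
cv2.imwrite("pics/g6.png",np.hstack([cv2.resize(c[180:270,190:290],None,fx=4,fy=4,interpolation=cv2.INTER_CUBIC),cv2.resize(d[170:260,180:280],None,fx=4,fy=4,interpolation=cv2.INTER_CUBIC)]))
cv2.imwrite("s1.png",c);cv2.imwrite("t1.png",d)
E
```

```text
clk 10.8 p [0.5086 0.2357 0.1807] F [0.4 0.2 1. ] open 0.998 down [ 0.001  0.    -1.   ] q6 -0.54
turn needed: roll deg 0.17
slide in present tool axes mm [ 80.7  66.1 -15. ]
slide after the roll mm [ 80.7  66.  -15.2]
```

View pics/g6.png

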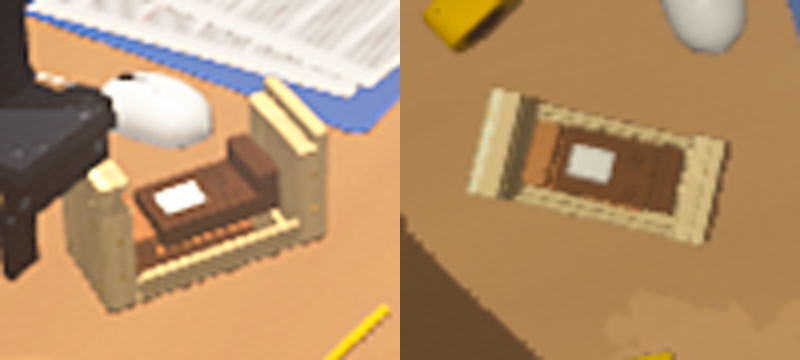

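```bash
python3 - <<'E'
from h import *
S=8
ts=models.cut_out("dark_sample_mid","top");ss=models.cut_out("dark_sample_mid","scene")
for r in ts+ss: print(r["confidence"],r["rect"])
mt=ts[0]["mask"].astype(float)
r=fit(SAMP,.044,{"top":mt},[.569,.005,-1.794]);print(r.x,r.fun)
d=(r.x[0]-.5719,r.x[1]-.0161);print("carr frame",d[0]*.222+d[1]*.975,-d[0]*.975+d[1]*.222)
out=[]
for n,f,(a,b,c,e) in(("scene","s1.png",(195,265,205,290)),("top","t1.png",(185,240,195,265))):
    im=cv2.resize(cv2.imread(f),None,fx=S,fy=S,interpolation=cv2.INTER_CUBIC)
    edges(SAMP,(r.x[0],r.x[1],.044,r.x[2]),im,n,(0,0,255),S);edges(SAMP,(.5744,.0277,.026,1.345),im,n,(0,255,0),S)
    cv2.imwrite(f"pics/q_{n}.png",im[a*S:b*S,c*S:e*S])
E
```

```text
0.97 [220.6, 203.0, 31.0, 19.8]
0.59 [205.9, 118.6, 28.9, 28.7]
0.56 [219.9, 216.2, 38.5, 25.6]
[ 0.57197468  0.00530582 -1.79290267] 0.05992766038454217
carr frame -0.01050774275904879 -0.002469115994329762
```

View pics/q_scene.png

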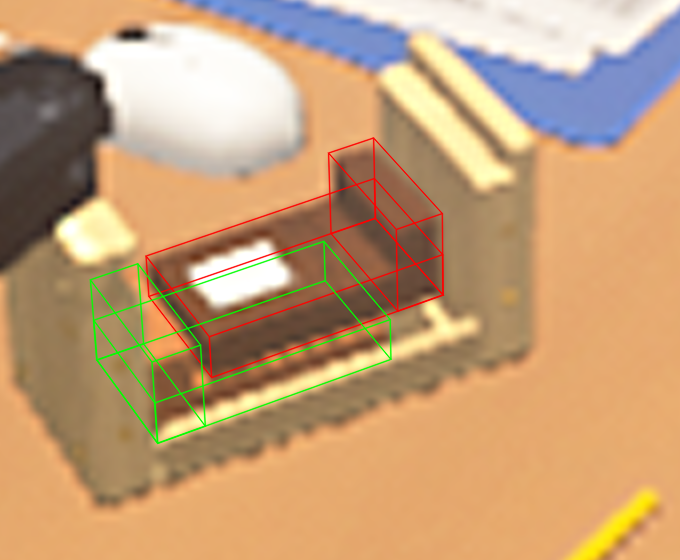

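View pics/q_top.png

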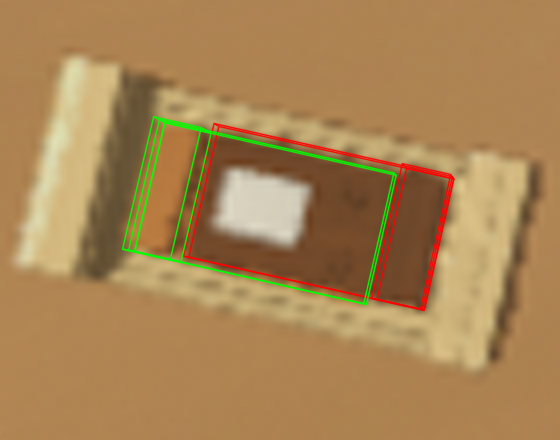

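```bash
python3 -m inch '{"slide":[[0.01,0.033,-0.0075],[0.01,0.033,-0.0075],[0.03,0,0],[0.03,0,0],[0,0,0]],"roll":[0,0,0,0,0]}' >/dev/null ; python3 to.py .4788 .2966 .015 1.80
```

```text
clk 11.5 p [0.4783 0.2909 0.0968] F [ 0.5 -0.7  0.1] open 0.999 down [-0.006 -0.006 -1.   ] q6 -0.74
turn needed: roll deg -0.18
slide in present tool axes mm [81.7  5.8  2.4]
slide after the roll mm [81.7  5.8  2.4]
```

```bash
python3 -m inch '{"slide":[[0.03,0.002,0],[0.03,0.002,0],[0.015,0,0],[0.006,0,0],[0,0,0]],"roll":[0,0,0,0,0]}' >/dev/null ; python3 to.py .4788 .2966 .015 1.80; python3 -m inch '{"slide":[[0,0,0],[0,0,0],[0,0,0],[0,0,0],[0,0,0]],"roll":[0,0,0,0,0]}' 0 20 | tail -1;python3 -m inch '{"slide":[[0,0,0],[0,0,0],[0,0,0],[0,0,0],[0,0,0]],"roll":[0,0,0,0,0]}' 0 20; python3 to.py .4788 .2966 .015 1.80
```

```text
clk 12.0 p [0.4792 0.2983 0.0198] F [-0.1 -0.4 -0. ] open 0.999 down [ 0. -0. -1.] q6 -0.83
turn needed: roll deg -0.08
slide in present tool axes mm [ 4.8 -1.5 -0.7]
slide after the roll mm [ 4.8 -1.5 -0.7]
opening: 0.63
clock: 13.0
ee_pos: [0.4785, 0.2987, 0.0197]
tcp_rot: [-0.081, 0.702, 0.081, 0.702]
contact_force: [-1.1, -1.3, 3.0]
opening: 0.574
clk 13.0 p [0.4785 0.2987 0.0197] F [-1.1 -1.3  3. ] open 0.574 down [ 0. -0. -1.] q6 -0.83
turn needed: roll deg -0.01
slide in present tool axes mm [ 4.7 -2.1 -0.1]
slide after the roll mm [ 4.7 -2.1 -0.1]
```

```bash
python3 -m inch '{"slide":[[-0.03,0,0],[-0.04,0,0],[-0.05,0,0],[-0.045,0,0],[0,0,0]],"roll":[0,0,0,0,0]}' ; python3 to.py .5764 .0359 .18 1.347
```

```text
clock: 13.5
ee_pos: [0.4815, 0.3017, 0.1908]
tcp_rot: [-0.079, 0.698, 0.083, 0.707]
contact_force: [0.3, -0.1, -0.7]
opening: 0.572
clk 13.5 p [0.4815 0.3017 0.1908] F [ 0.3 -0.1 -0.7] open 0.572 down [ 0.011  0.007 -1.   ] q6 -0.68
turn needed: roll deg 25.94
slide in present tool axes mm [  10.  -280.5   32. ]
slide after the roll mm [  10.  -238.2  151.4]
```

```bash
python3 -m inch '{"slide":[[0,-0.044,0.015],[0,-0.044,0.015],[0,-0.044,0.015],[0,-0.044,0.015],[0,-0.044,0.015]],"roll":[5.19,5.19,5.19,5.19,5.19]}' >/dev/null ; python3 to.py .5764 .0359 .18 1.347
```

```text
clk 14.0 p [0.5636 0.0823 0.1834] F [ 0.4  0.  -1. ] open 0.574 down [-0.001 -0.    -1.   ] q6 -0.65
turn needed: roll deg -0.22
slide in present tool axes mm [  3.4 -42.3  22.9]
slide after the roll mm [  3.4 -42.4  22.8]
```

```bash
python3 -m inch '{"slide":[[0,-0.022,0.012],[0,-0.0205,0.011],[0,0,0],[0,0,0],[0,0,0]],"roll":[0,0,0,0,0]}' >/dev/null ; python3 to.py .5764 .0359 .0657 1.347
```

```text
clk 14.5 p [0.5757 0.0393 0.1841] F [ 0.6 -0.  -0.4] open 0.567 down [-0.001  0.001 -1.   ] q6 -0.56
turn needed: roll deg 0.11
slide in present tool axes mm [118.4  -3.2   1.6]
slide after the roll mm [118.4  -3.2   1.6]
```

```bash
python3 -m inch '{"slide":[[0,-0.003,0.001],[0.03,0,0],[0.03,0,0],[0.03,0,0],[0,0,0]],"roll":[0,0,0,0,0]}' >/dev/null ; python3 to.py .5764 .0359 .0657 1.347;  python3 -m inch '{"slide":[[0,0,0],[0,0,0],[0,0,0],[0,0,0],[0,0,0]],"roll":[0,0,0,0,0]}' >/dev/null; python3 to.py .5764 .0359 .0657 1.347;python3 - <<'E'
from h import *
im=optics.read_camera("scene")["image"];S=7
s=monitor.observe();p=s["ee_pos"]
im=cv2.resize(im,None,fx=S,fy=S,interpolation=cv2.INTER_CUBIC)
pose=(p[0]-.0081*.222,p[1]-.0081*.975,p[2]-.0197+.018,1.347)
im0=im.copy()
edges(SAMP,pose,im,"scene",(0,0,255),S);edges(SAMP,(.572,.0053,.044,-1.793),im,"scene",(255,0,0),S)
cv2.imwrite("pics/g7.png",im[185*S:270*S,190*S:290*S]);cv2.imwrite("pics/g7b.png",im0[185*S:270*S,190*S:290*S])
E
```

```text
clk 15.0 p [0.5733 0.0347 0.0909] F [-0.3 -0.9 -1.5] open 0.569 down [-0.008 -0.001 -1.   ] q6 -0.62
turn needed: roll deg 0.09
slide in present tool axes mm [25.1  1.9  3. ]
slide after the roll mm [25.1  1.9  3. ]
clk 15.5 p [0.577  0.0346 0.0954] F [ 0.   0.2 -1.3] open 0.574 down [ 0.001 -0.    -1.   ] q6 -0.62
turn needed: roll deg -0.02
slide in present tool axes mm [29.7  1.1 -0.9]
slide after the roll mm [29.7  1.1 -0.9]
```

View pics/g7.png

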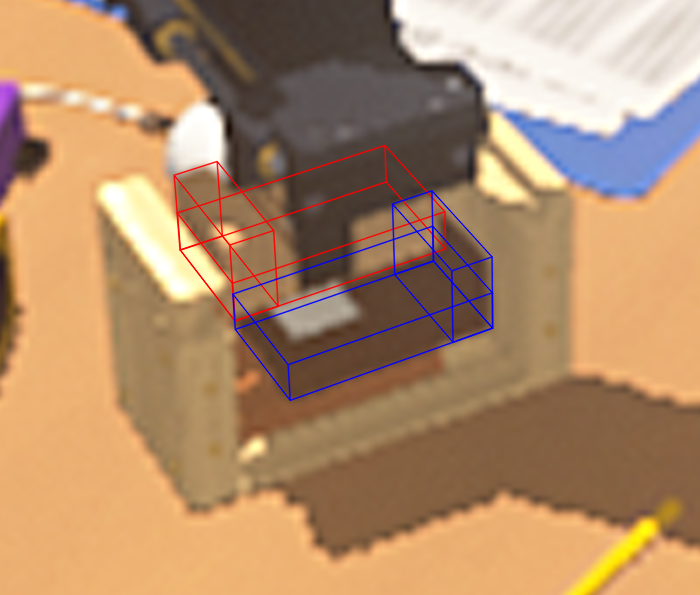

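View pics/g7b.png

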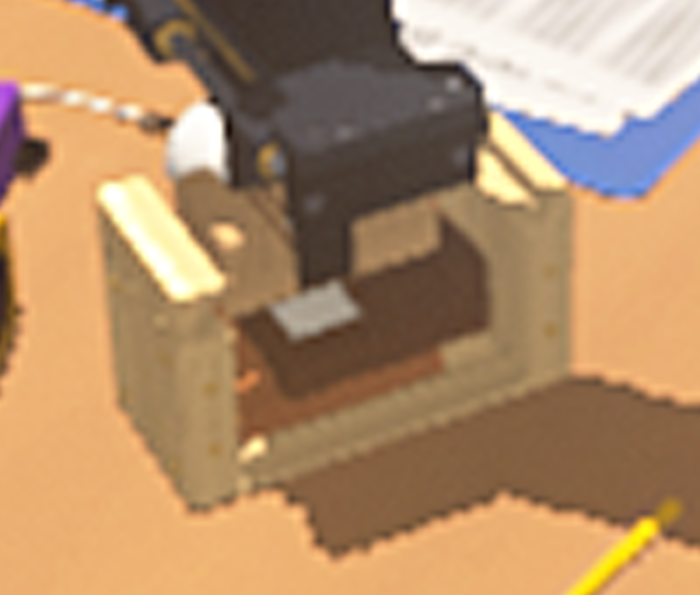

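```bash
python3 -m inch '{"slide":[[0.008,0.0015,0],[0.01,0,0],[0.008,0,0],[0.002,0,0],[0,0,0]],"roll":[0,0,0,0,0]}' >/dev/null ; python3 to.py .5764 .0359 .0637 1.347
```

```text
clk 16.05 p [0.5764 0.036  0.0657] F [ 0.2  0.5 -0.2] open 0.569 down [-0.002 -0.    -1.   ] q6 -0.64
turn needed: roll deg 0.0
slide in present tool axes mm [ 2.  -0.1  0.1]
slide after the roll mm [ 2.  -0.1  0.1]
```

```bash
python3 -m inch '{"slide":[[0.001,0,0],[0.001,0,0],[0,0,0],[0,0,0],[0,0,0]],"roll":[0,0,0,0,0]}' >/dev/null ; python3 to.py .5764 .0359 .0637 1.347
```

```text
clk 16.55 p [0.577  0.036  0.0647] F [ 0.2 -0.2 -1.3] open 0.57 down [ 0. -0. -1.] q6 -0.64
turn needed: roll deg -0.01
slide in present tool axes mm [ 1.  -0.3 -0.6]
slide after the roll mm [ 1.  -0.3 -0.6]
```

```bash
python3 -m inch '{"slide":[[0.001,0,0],[0.0005,0,0],[0,0,0],[0,0,0],[0,0,0]],"roll":[0,0,0,0,0]}' >/dev/null ; python3 to.py .5764 .0359 .0637 1.347
```

```text
clk 17.05 p [0.5771 0.0361 0.0637] F [-1.4 -0.2  5.5] open 0.578 down [ 0.001 -0.    -1.   ] q6 -0.65
turn needed: roll deg -0.01
slide in present tool axes mm [-0.  -0.3 -0.6]
slide after the roll mm [-0.  -0.3 -0.6]
```

Contact; release and rise, then look.

```bash
python3 -m inch '{"slide":[[0,0,0],[0,0,0],[0,0,0],[0,0,0],[0,0,0]],"roll":[0,0,0,0,0]}' 0.85 20 | tail -1; python3 -m inch '{"slide":[[0,0,0],[-0.02,0,0],[-0.04,0,0],[-0.04,0,0],[-0.03,0,0]],"roll":[0,0,0,0,0]}' - >/dev/null; python3 -m inch '{"slide":[[0,-0.05,0],[0,-0.05,0],[0,-0.05,0],[0,-0.05,0],[0,-0.05,0]],"roll":[0,0,0,0,0]}' 0.6 >/dev/null;  python3 to.py .483 -.24 .10 -1.055; python3 - <<'E'
from h import *
S=7
for n in("scene","top"):
    im=optics.read_camera(n)["image"];cv2.imwrite(f"{n}2.png",im)
    for l in("light_sample_mid","dark_sample_mid","keeper_mid","bottom_sample_mid"):
        for r in models.cut_out(l,n)[:2]: print(n,l,round(r["confidence"],2),r["rect"])
    im=cv2.resize(im,None,fx=S,fy=S,interpolation=cv2.INTER_CUBIC)
    a,b,c,e=(185,265,200,290) if n=="scene" else (185,240,190,265)
    cv2.imwrite(f"pics/r_{n}.png",im[a*S:b*S,c*S:e*S])
E
```

```text
opening: 0.84
clk 18.55 p [ 0.5206 -0.2095  0.1933] F [ 1.  -0.1  0.2] open 0.607 down [ 0. -0. -1.] q6 -0.08
turn needed: roll deg -42.37
slide in present tool axes mm [ 93.3 -38.  -30. ]
slide after the roll mm [ 93.3  -7.9 -47.8]
scene light_sample_mid 0.67 [223.5, 217.4, 27.5, 18.5]
scene light_sample_mid 0.28 [308.3, 202.5, 30.9, 30.9]
scene dark_sample_mid 0.66 [226.9, 216.3, 32.4, 25.5]
scene dark_sample_mid 0.57 [223.3, 236.1, 31.0, 13.5]
scene keeper_mid 0.89 [306.6, 203.4, 34.3, 27.9]
scene bottom_sample_mid 0.39 [207.4, 201.4, 62.9, 55.5]
top light_sample_mid 0.92 [208.4, 198.2, 35.4, 19.2]
top dark_sample_mid 0.74 [203.1, 116.2, 32.9, 29.1]
top dark_sample_mid 0.72 [243.6, 207.3, 6.5, 12.2]
top keeper_mid 0.58 [198.6, 190.9, 59.5, 39.3]
top keeper_mid 0.35 [295.0, 243.2, 2.7, 4.5]
```

View pics/r_scene.png

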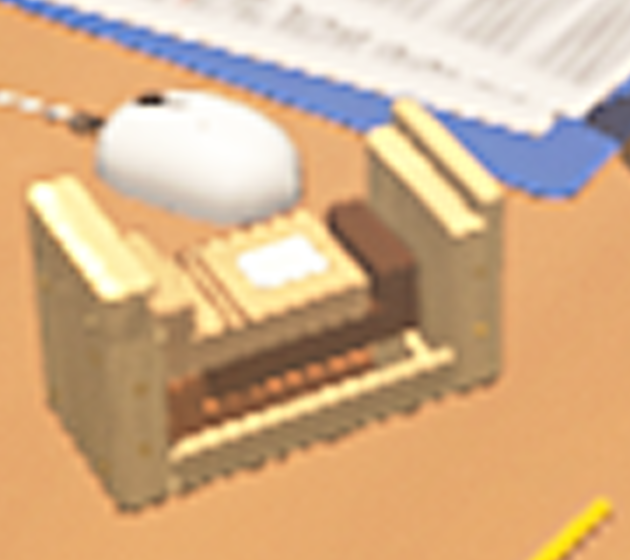

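View pics/r_top.png

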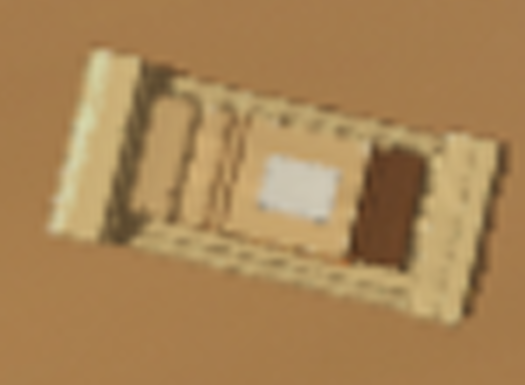

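```bash
python3 - <<'E'
from h import *
S=7
im=cv2.resize(cv2.imread("scene2.png"),None,fx=S,fy=S,interpolation=cv2.INTER_CUBIC)
edges(SAMP,(.5752,.0282,.062,1.347),im,"scene",(0,0,255),S);edges(SAMP,(.5715,.0053,.044,-1.793),im,"scene",(255,0,0),S)
A=im[185*S:265*S,200*S:290*S]
S=6
im=cv2.resize(cv2.imread("top2.png"),None,fx=S,fy=S,interpolation=cv2.INTER_CUBIC)
edges(SAMP,(.5752,.0282,.062,1.347),im,"top",(0,0,255),S);edges(CARR,(.5719,.0161,0,1.347),im,"top",(255,0,0),S)
cv2.imwrite("pics/v1.png",A);cv2.imwrite("pics/v2.png",im[185*S:240*S,190*S:265*S])
E
```

```text
(no output)
```

View pics/v1.png

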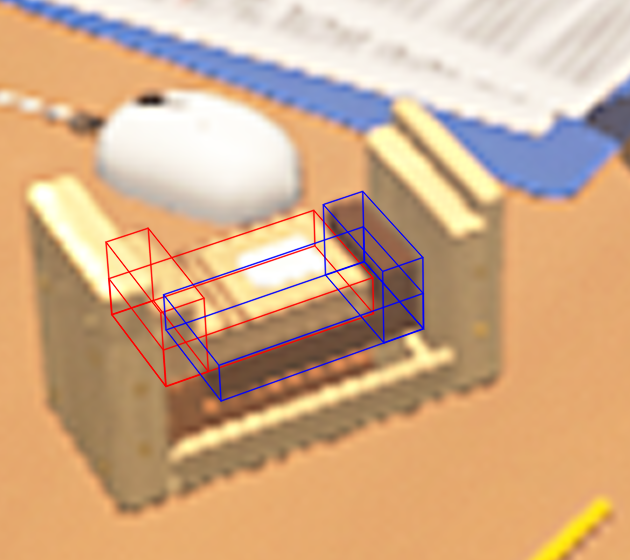

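View pics/v2.png

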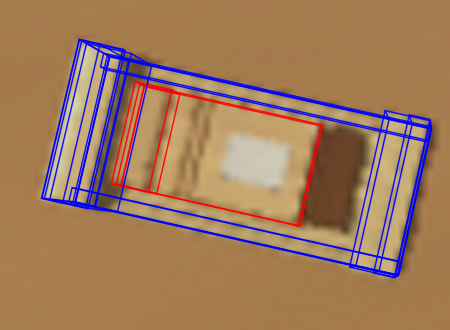

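```bash
python3 -m inch '{"slide":[[0,-0.01,-0.008],[0,-0.01,-0.008],[0,-0.01,-0.008],[0,0,-0.008],[0,0,0]],"roll":[-8.5,-8.5,-8.5,-8.5,-8.3]}' >/dev/null ; python3 to.py .4879 -.2487 .08 -1.06; 
```

```text
clk 19.55 p [ 0.4868 -0.2373  0.193 ] F [-0.2  1.  -0.1] open 0.597 down [-0.001 -0.    -1.   ] q6 0.69
turn needed: roll deg 0.55
slide in present tool axes mm [113.  -10.5  -4.6]
slide after the roll mm [113.  -10.5  -4.5]
```

```bash
python3 -m inch '{"slide":[[0.02,-0.0055,-0.002],[0.035,-0.005,-0.0025],[0.035,0,0],[0.023,0,0],[0,0,0]],"roll":[0.55,0,0,0,0]}' >/dev/null ; python3 to.py .4879 -.2487 .021 -1.06;python3 - <<'E'
from h import *
o=[]
for n,(a,b,c,e) in(("scene",(170,260,270,380)),("top",(200,290,260,370))):
    o.append(cv2.resize(optics.read_camera(n)["image"][a:b,c:e],None,fx=3.6,fy=3.6,interpolation=cv2.INTER_CUBIC))
cv2.imwrite("pics/k1.png",np.hstack(o))
E
```

```text
clk 20.05 p [ 0.4867 -0.247   0.0771] F [-0.7  0.3 -0.1] open 0.598 down [-0.006  0.003 -1.   ] q6 0.59
turn needed: roll deg -0.25
slide in present tool axes mm [56.1 -2.3  0.4]
slide after the roll mm [56.1 -2.3  0.4]
```

View pics/k1.png

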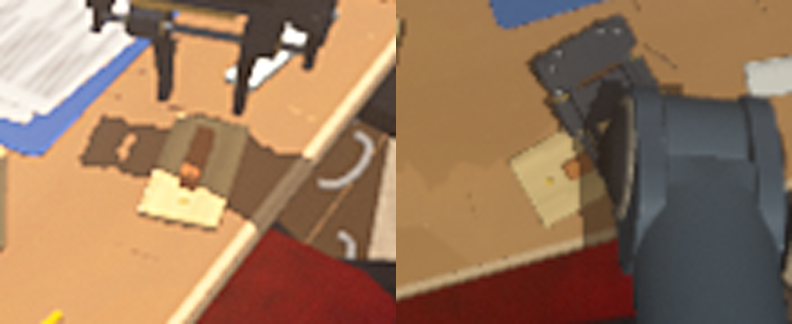

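```bash
python3 -m inch '{"slide":[[0.02,-0.0015,0],[0.02,0,0],[0.01,0,0],[0.003,0,0],[0,0,0]],"roll":[0,0,0,0,0]}' >/dev/null ; python3 to.py .4879 -.2487 .021 -1.06
```

```text
clk 20.65 p [ 0.4901 -0.2501  0.0278] F [-0.1  0.4  0.9] open 0.6 down [ 0.001 -0.001 -1.   ] q6 0.54
turn needed: roll deg -0.33
slide in present tool axes mm [ 6.8  2.3 -1.3]
slide after the roll mm [ 6.8  2.3 -1.3]
```

```bash
python3 -m inch '{"slide":[[0.0065,0.002,-0.001],[0,0,0],[0,0,0],[0,0,0],[0,0,0]],"roll":[0,0,0,0,0]}' 0 12 >/dev/null ; python3 to.py .4879 -.2487 .021 -1.06;python3 -m inch '{"slide":[[0,0,0],[0,0,0],[0,0,0],[0,0,0],[0,0,0]],"roll":[0,0,0,0,0]}' >/dev/null; python3 to.py .4879 -.2487 .021 -1.06
```

```text
clk 21.15 p [ 0.4878 -0.2489  0.0208] F [ 0.2 -0.6 -0.4] open 0.227 down [ 0.001 -0.    -1.   ] q6 0.54
turn needed: roll deg -0.35
slide in present tool axes mm [-0.2  0.1  0.2]
slide after the roll mm [-0.2  0.1  0.2]
clk 21.65 p [ 0.4877 -0.2489  0.0207] F [-1.5 -1.1  2.3] open 0.184 down [ 0. -0. -1.] q6 0.54
turn needed: roll deg -0.35
slide in present tool axes mm [-0.3  0.1  0.3]
slide after the roll mm [-0.3  0.1  0.3]
```

```bash
python3 -m inch '{"slide":[[-0.02,0,0],[-0.04,0,0],[-0.04,0,0],[-0.04,0,0],[0,0,0]],"roll":[0,0,0,0,0]}' >/dev/null ; python3 to.py .567 -.0054 .16 -1.794;python3 - <<'E'
from h import *
o=[]
for n,(a,b,c,e) in(("scene",(150,240,270,380)),("top",(200,290,260,370))):
    o.append(cv2.resize(optics.read_camera(n)["image"][a:b,c:e],None,fx=3.6,fy=3.6,interpolation=cv2.INTER_CUBIC))
cv2.imwrite("pics/k2.png",np.hstack(o))
E
```

```text
clk 22.15 p [ 0.4912 -0.2496  0.1658] F [ 0.5 -1.1 -0.3] open 0.183 down [ 0.01  -0.005 -1.   ] q6 0.66
turn needed: roll deg 41.71
slide in present tool axes mm [  5.4 177.1 184.4]
slide after the roll mm [  5.4 254.9  19.8]
```

View pics/k2.png

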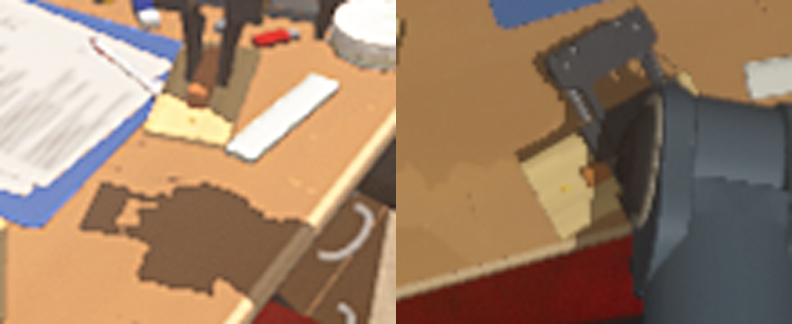

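```bash
python3 -m inch '{"slide":[[0,0.04,0.019],[0,0.04,0.019],[0,0.04,0.019],[0,0.04,0.019],[0,0.04,0.019]],"roll":[8.34,8.34,8.34,8.34,8.34]}' >/dev/null ; python3 to.py .567 -.0054 .145 -1.794
```

```text
clk 22.75 p [ 0.5343 -0.038   0.1584] F [ 0.7 -0.4 -1.1] open 0.184 down [-0.005 -0.    -1.   ] q6 -0.42
turn needed: roll deg 0.07
slide in present tool axes mm [13.2 39.  24.8]
slide after the roll mm [13.2 39.1 24.8]
```

```bash
 python3 -m inch '{"slide":[[0,0,0],[0,0,0],[0,0,0],[0,0,0],[0,0,0]],"roll":[0,0,0,0,0]}'  >/dev/null ; python3 to.py .567 -.0054 .145 -1.794
```

```text
clk 23.25 p [ 0.5355 -0.0411  0.1602] F [-0.5  0.4 -1.2] open 0.184 down [-0.001 -0.    -1.   ] q6 -0.41
turn needed: roll deg 0.26
slide in present tool axes mm [15.1 41.7 23. ]
slide after the roll mm [15.1 41.8 22.8]
```

```bash
 python3 -m inch '{"slide":[[0,0.01,0.006],[0,0.015,0.009],[0,0.012,0.006],[0,0.004,0.002],[0,0,0]],"roll":[0.2,0,0,0,0]}'  >/dev/null ; python3 -m inch '{"slide":[[0.007,0,0],[0.006,0,0],[0.003,0,0],[0,0,0],[0,0,0]],"roll":[0,0,0,0,0]}'  >/dev/null ;python3 to.py .567 -.0054 .145 -1.794; python3 - <<'E'
from h import *
S=6
s=monitor.observe();p=s["ee_pos"]
for n,(a,b,c,e) in(("scene",(165,265,190,300)),("top",(175,250,190,290))):
    im=cv2.resize(optics.read_camera(n)["image"],None,fx=S,fy=S,interpolation=cv2.INTER_CUBIC)
    edges(KEEP,(p[0]+.01*.222,p[1]+.01*.975,p[2]-.0207+.0125,-1.794),im,n,(0,0,255),S)
    edges(CARR,(.5719,.0161,0,1.347),im,n,(255,0,0),S)
    cv2.imwrite(f"pics/k3{n}.png",im[a*S:b*S,c*S:e*S])
E
```

```text
clk 24.25 p [ 0.5673 -0.0047  0.1445] F [ 0.1  0.4 -1.9] open 0.18 down [-0. -0. -1.] q6 -0.5
turn needed: roll deg 0.18
slide in present tool axes mm [-0.5 -0.7 -0.2]
slide after the roll mm [-0.5 -0.7 -0.2]
```

View pics/k3scene.png

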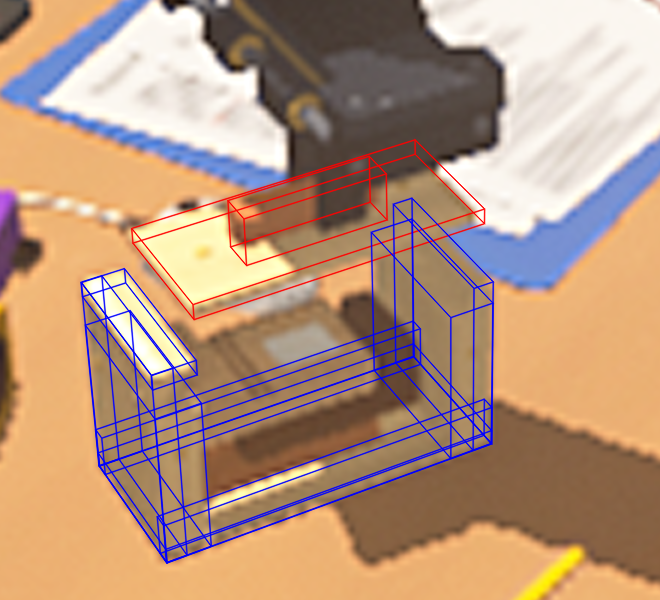

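View pics/k3top.png

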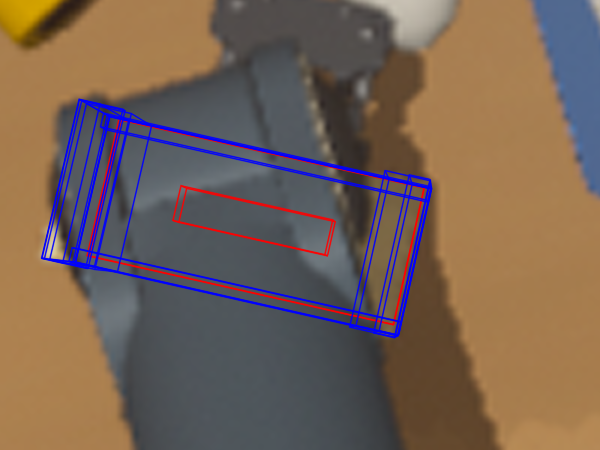

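```bash
 python3 -m inch '{"slide":[[0.01,0,0],[0.01,0,0],[0.005,0,0],[0,0,0],[0,0,0]],"roll":[0,0,0,0,0]}'  >/dev/null ;python3 to.py .567 -.0054 .1157 -1.794
```

```text
clk 24.85 p [ 0.5674 -0.0044  0.1193] F [-0.6  0.1 -0.2] open 0.182 down [-0.  0. -1.] q6 -0.52
turn needed: roll deg 0.21
slide in present tool axes mm [ 3.6 -1.  -0.1]
slide after the roll mm [ 3.6 -1.  -0.1]
```

```bash
 python3 -m inch '{"slide":[[0.001,0,0],[0.001,0,0],[0.001,0,0],[0.001,0,0],[0,0,0]],"roll":[0,0,0,0,0]}'  >/dev/null ;python3 to.py .567 -.0054 .1157 -1.794
```

```text
clk 25.35 p [ 0.5675 -0.0045  0.1156] F [ 0.3 -0.  -0.5] open 0.181 down [ 0. -0. -1.] q6 -0.52
turn needed: roll deg 0.21
slide in present tool axes mm [-0.1 -1.  -0.3]
slide after the roll mm [-0.1 -1.  -0.3]
```

```bash
 python3 -m inch '{"slide":[[0.001,0,0],[0.0005,0,0],[0.0005,0,0],[0,0,0],[0,0,0]],"roll":[0,0,0,0,0]}'  >/dev/null ;python3 to.py .567 -.0054 .1157 -1.794
```

```text
clk 25.85 p [ 0.5677 -0.0043  0.1137] F [0.5 0.7 1.9] open 0.185 down [ 0.001  0.    -1.   ] q6 -0.53
turn needed: roll deg 0.21
slide in present tool axes mm [-2.  -1.3 -0.4]
slide after the roll mm [-2.  -1.3 -0.4]
```

```bash
 python3 -m inch '{"slide":[[0.001,0,0],[0.001,0,0],[0.0005,0,0],[0,0,0],[0,0,0]],"roll":[0,0,0,0,0]}'  >/dev/null ;python3 to.py .567 -.0054 .1157 -1.794; python3 - <<'E'
from h import *
S=7
n="scene";a,b,c,e=(185,260,195,290)
im=cv2.resize(optics.read_camera(n)["image"],None,fx=S,fy=S,interpolation=cv2.INTER_CUBIC)
cv2.imwrite(f"pics/k4.png",im[a*S:b*S,c*S:e*S])
E
```

```text
clk 26.35 p [ 0.5674 -0.0046  0.1109] F [0.6 0.8 0.9] open 0.182 down [-0. -0. -1.] q6 -0.53
turn needed: roll deg 0.2
slide in present tool axes mm [-4.8 -0.9 -0.2]
slide after the roll mm [-4.8 -0.9 -0.2]
```

View pics/k4.png

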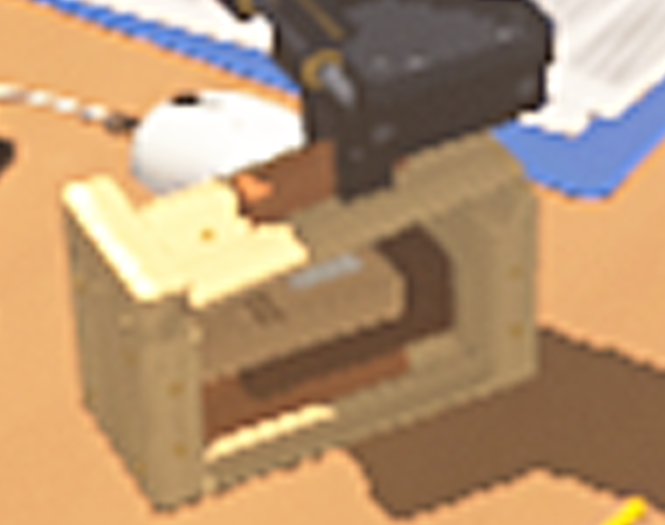

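```bash
cat > tilt.py <<'E'
import sys
from h import *
# keeper pose overlay: centre carrier x (mm), underside z at centre (mm), tilt (rad, lip end down)
cx,zc,t=float(sys.argv[1])/1e3,float(sys.argv[2])/1e3,float(sys.argv[3])
S=7
Ry=np.array([[np.cos(t),0,np.sin(t)],[0,1,0],[-np.sin(t),0,np.cos(t)]])
parts=[(P+[0,0,.0125])@Ry.T+[cx,0,zc] for P in KEEP]
im=cv2.resize(optics.read_camera("scene")["image"],None,fx=S,fy=S,interpolation=cv2.INTER_CUBIC)
edges(parts,(.5719,.0161,0,1.347),im,"scene",(0,0,255),S)
edges(CARR[5:6]+CARR[7:],(.5719,.0161,0,1.347),im,"scene",(255,0,0),S)
cv2.imwrite(sys.argv[4],im[185*S:260*S,195*S:290*S])
E
python3 tilt.py -11 89.7 .073 pics/k5.png
```

```text
(no output)
```

View pics/k5.png

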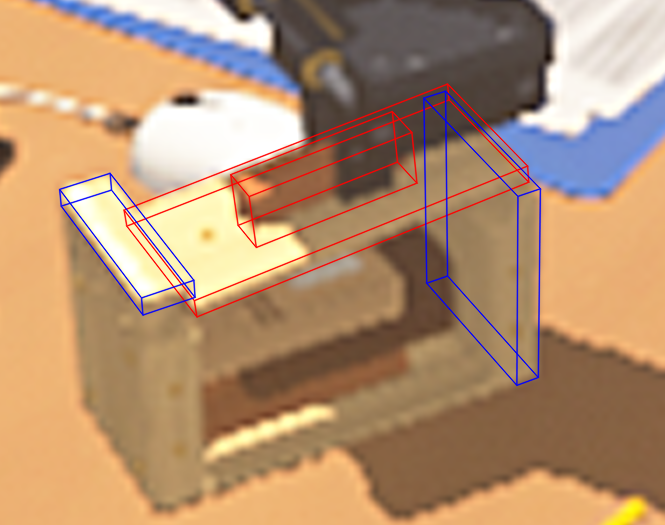

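```bash
 python3 -m inch '{"slide":[[0,0.002,0],[0,0.002,0],[0,0.002,0],[0,0,0],[0,0,0]],"roll":[0,0,0,0,0]}'  >/dev/null ;python3 to.py .5694 .0064 .1109 -1.794; python3 tilt.py -5 89.7 .073 pics/k6.png
```

```text
clk 26.95 p [0.5686 0.0015 0.1109] F [ 1.2 -0.1 -1.7] open 0.187 down [-0. -0. -1.] q6 -0.54
turn needed: roll deg 0.21
slide in present tool axes mm [-0.   5.  -0.3]
slide after the roll mm [-0.   5.  -0.3]
```

View pics/k6.png

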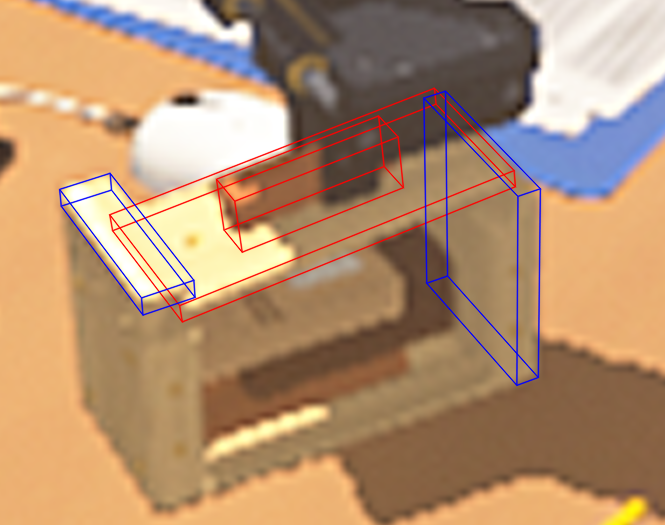

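```bash
 python3 -m inch '{"slide":[[0,0.002,0],[0,0.002,0],[0,0.001,0],[0,0,0],[0,0,0]],"roll":[0,0,0,0,0]}'  >/dev/null ;python3 to.py .5697 .0064 .1037 -1.794; python3 tilt.py 0 89.7 .073 pics/k7.png
```

```text
clk 27.5 p [0.5698 0.0063 0.111 ] F [-0.1  0.9 -0.4] open 0.185 down [ 0. -0. -1.] q6 -0.55
turn needed: roll deg 0.21
slide in present tool axes mm [ 7.3  0.1 -0.1]
slide after the roll mm [ 7.3  0.1 -0.1]
```

View pics/k7.png

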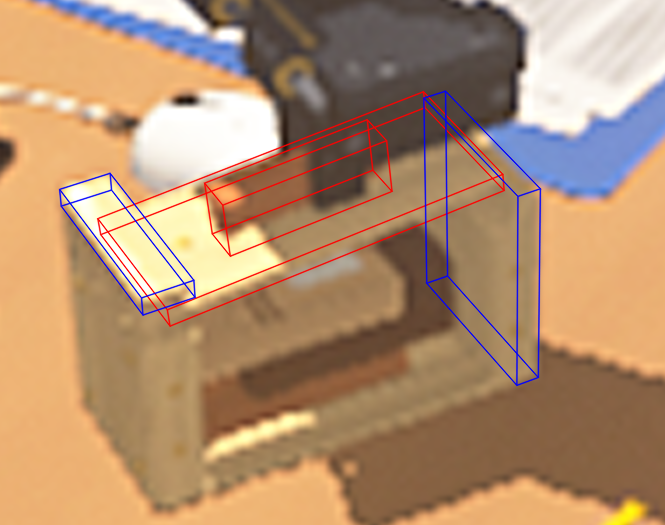

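```bash
 python3 -m inch '{"slide":[[0.001,0,0],[0.001,0,0],[0.001,0,0],[0.001,0,0],[0,0,0]],"roll":[0,0,0,0,0]}'  >/dev/null ;python3 to.py .5697 .0064 .1037 -1.794
```

```text
clk 28.05 p [0.5699 0.0062 0.107 ] F [ 0.2 -0.6  0.3] open 0.188 down [ 0. -0. -1.] q6 -0.55
turn needed: roll deg 0.19
slide in present tool axes mm [ 3.3  0.2 -0.3]
slide after the roll mm [ 3.3  0.2 -0.3]
```

```bash
 python3 -m inch '{"slide":[[0.001,0,0],[0.001,0,0],[0,0,0],[0,0,0],[0,0,0]],"roll":[0,0,0,0,0]}'  >/dev/null ;python3 to.py .5697 .0064 .1037 -1.794; python3 tilt.py 0 83 0 pics/k8.png
```

```text
clk 28.55 p [0.5698 0.0063 0.105 ] F [0.2 0.  0.1] open 0.184 down [ 0.  0. -1.] q6 -0.55
turn needed: roll deg 0.2
slide in present tool axes mm [ 1.3  0.  -0.1]
slide after the roll mm [ 1.3  0.  -0.1]
```

View pics/k8.png

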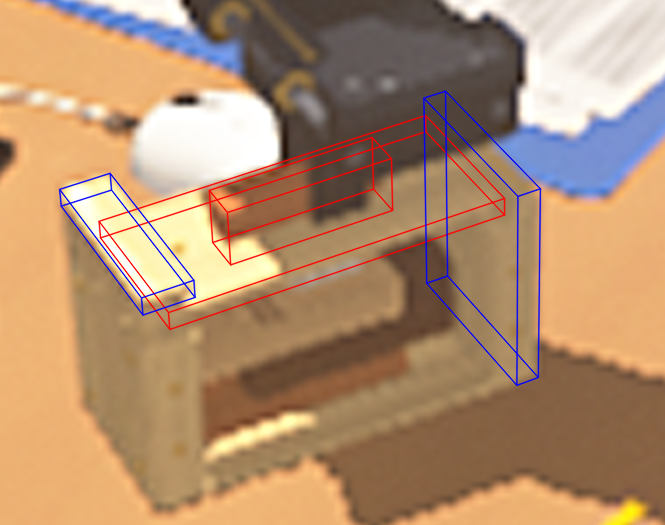

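```bash
 python3 -m inch '{"slide":[[0.001,0,0],[0.0005,0,0],[0,0,0],[0,0,0],[0,0,0]],"roll":[0,0,0,0,0]}'  >/dev/null ;python3 to.py .5697 .0064 .1037 -1.794
```

```text
clk 29.1 p [0.5698 0.0062 0.1036] F [-0.1 -1.4  1.8] open 0.176 down [ 0. -0. -1.] q6 -0.55
turn needed: roll deg 0.2
slide in present tool axes mm [-0.1  0.2 -0.1]
slide after the roll mm [-0.1  0.2 -0.1]
```

```bash
 python3 -m inch '{"slide":[[0,0,0],[0,0,0],[0,0,0],[0,0,0],[0,0,0]],"roll":[0,0,0,0,0]}' 0.5 >/dev/null ;python3 to.py; python3 -m inch '{"slide":[[-0.01,0,0],[-0.03,0,0],[-0.04,0,0],[-0.04,0,0],[0,0,0]],"roll":[0,0,0,0,0]}' >/dev/null;python3 -m inch '{"slide":[[0,-0.05,0],[0,-0.05,0],[0,-0.05,0],[0,-0.05,0],[0,-0.05,0]],"roll":[0,0,0,0,0]}'  >/dev/null;python3 to.py; python3 tilt.py 0 83 0 pics/k9.png; python3 - <<'E'
from h import *
S=7
im=optics.read_camera("scene")["image"];cv2.imwrite("scene3.png",im);t=optics.read_camera("top")["image"];cv2.imwrite("top3.png",t)
im=cv2.resize(im,None,fx=S,fy=S,interpolation=cv2.INTER_CUBIC);cv2.imwrite("pics/k9b.png",im[185*S:260*S,195*S:290*S])
im=cv2.resize(t,None,fx=S,fy=S,interpolation=cv2.INTER_CUBIC)
edges(KEEP,(.5719,.0161,.0955,1.347),im,"top",(0,0,255),S);cv2.imwrite("pics/k9c.png",im[185*S:245*S,185*S:275*S])
E
```

```text
clk 29.6 p [0.5698 0.0063 0.1035] F [-0.2 -0.1 -1. ] open 0.479 down [ 0. -0. -1.] q6 -0.55
clk 30.6 p [ 0.5145 -0.2395  0.2239] F [ 0.  -1.   0.7] open 0.495 down [ 0. -0. -1.] q6 0.01
```

View pics/k9.png

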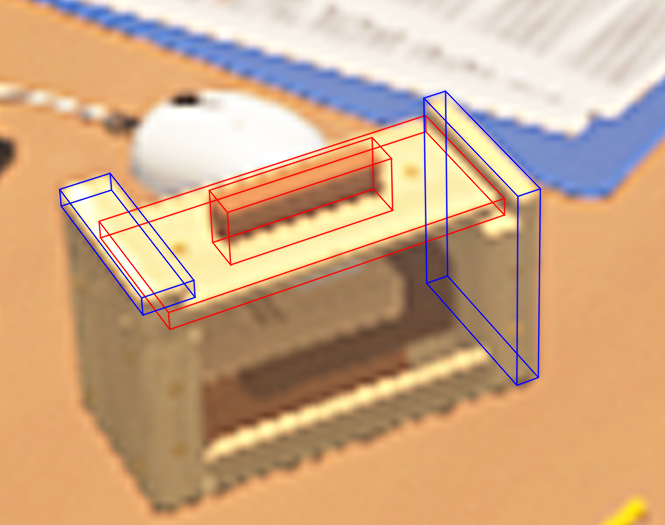

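View pics/k9b.png

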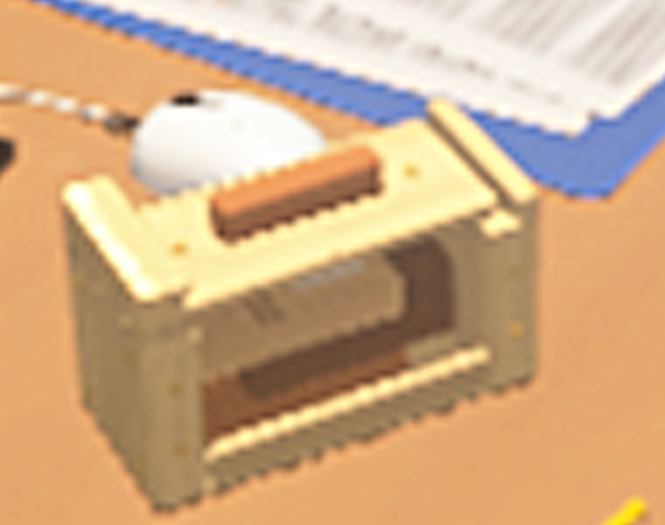

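View pics/k9c.png

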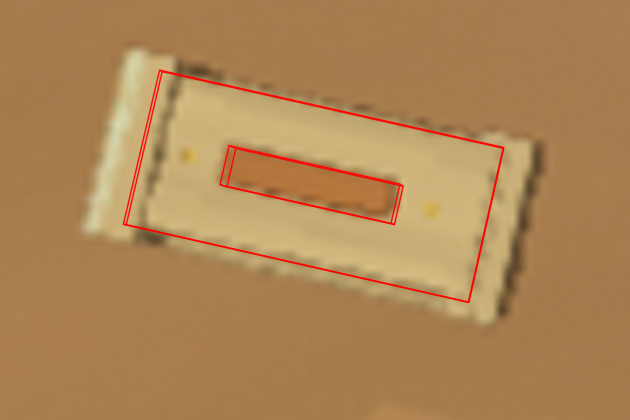

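```bash
python3 to.py .559 -.0405 .13 -1.794; python3 -m inch '{"slide":[[0,0.04,0],[0,0.04,0],[0,0.04,0],[0,0.04,0],[0,0.04,0]],"roll":[0,0,0,0,0]}' 0 10 >/dev/null;python3 to.py .559 -.0405 .13 -1.794
```

```text
clk 30.75 p [ 0.5136 -0.2423  0.2233] F [0.8 0.8 0.3] open 0.499 down [-0.001 -0.001 -1.   ] q6 0.0
turn needed: roll deg -0.28
slide in present tool axes mm [ 93.  207.   -1.3]
slide after the roll mm [ 93.  207.   -0.3]
clk 31.25 p [ 0.5589 -0.0392  0.2239] F [0.3 0.6 0.1] open 0.13 down [ 0.  0. -1.] q6 -0.38
turn needed: roll deg 0.33
slide in present tool axes mm [93.9 -1.3  0.4]
slide after the roll mm [93.9 -1.3  0.4]
```

```bash
python3 -m inch '{"slide":[[0.03,0,0],[0.04,0,0],[0.03,0,0],[0.01,0,0],[0,0,0]],"roll":[0,0,0,0,0]}' >/dev/null;python3 to.py .559 -.0405 .102 -1.794; python3 -m inch '{"slide":[[0,0,0],[0,0,0],[0,0,0],[0,0,0],[0,0,0]],"roll":[0,0,0,0,0]}' >/dev/null;python3 to.py .559 -.0405 .102 -1.794;
```

```text
clk 31.75 p [ 0.5581 -0.0414  0.1126] F [-0.3  0.1  0.5] open 0.004 down [-0.003  0.001 -1.   ] q6 -0.45
turn needed: roll deg 0.29
slide in present tool axes mm [10.6  1.1  0.7]
slide after the roll mm [10.6  1.1  0.7]
clk 32.25 p [ 0.5592 -0.0427  0.1141] F [ 0.6 -0.1 -0.4] open 0.008 down [ 0.001 -0.    -1.   ] q6 -0.45
turn needed: roll deg 0.19
slide in present tool axes mm [12.1  2.1 -0.7]
slide after the roll mm [12.1  2.1 -0.7]
```

```bash
for k in 1; do python3 -m inch '{"slide":[[0.003,0.001,0],[0.003,0,0],[0.002,0,0],[0.002,0,0],[0,0,0]],"roll":[0,0,0,0,0]}' >/dev/null;python3 to.py; done;  python3 -m inch '{"slide":[[0.0005,0,0],[0.0005,0,0],[0.0005,0,0],[0,0,0],[0,0,0]],"roll":[0,0,0,0,0]}' >/dev/null;python3 to.py
```

```text
clk 32.75 p [ 0.5589 -0.0416  0.1031] F [-0.3  0.2 -0. ] open 0.007 down [-0.001  0.    -1.   ] q6 -0.46
clk 33.25 p [ 0.5592 -0.0416  0.1024] F [-2.2  0.3  4. ] open 0.005 down [ 0. -0. -1.] q6 -0.46
```

```bash
python3 -m inch '{"slide":[[-0.01,0,0],[-0.04,0,0],[-0.04,0,0],[-0.04,0,0],[0,0,0]],"roll":[0,0,0,0,0]}' >/dev/null;python3 -m inch '{"slide":[[0,-0.05,0],[0,-0.05,0],[0,-0.05,0],[0,-0.05,0],[0,0,0]],"roll":[0,0,0,0,0]}'  >/dev/null;python3 -m inch '{"slide":[[0,0,0],[0,0,0],[0,0,0],[0,0,0],[0,0,0]],"roll":[0,0,0,0,0]}'  >/dev/null;python3 to.py; python3 - <<'E'
from h import *
S=6;o=[]
im=optics.read_camera("scene")["image"];t=optics.read_camera("top")["image"]
cv2.imwrite("pics/f1.png",cv2.resize(im[140:300,120:370],None,fx=3,fy=3,interpolation=cv2.INTER_CUBIC))
for k in models.cut_out("keeper_mid","top")[:2]:
    r=fit(KEEP,.0955,{"top":k["mask"].astype(float)},[.572,.016,1.347]);d=r.x[:2]-[.5719,.0161];print(k["confidence"],k["rect"],r.x,r.fun,d[0]*.222+d[1]*.975,-d[0]*.975+d[1]*.222)
a=cv2.imread("pics/top0.png").astype(int)
for l in("tape_measure","ruler","pencil"):
    for n in("top","scene"):
        for k in models.cut_out(l,n)[:1]: print(l,n,k["confidence"],k["rect"])
E
```

```text
clk 34.75 p [ 0.5158 -0.2358  0.2321] F [0.3 0.3 0.1] open 0.006 down [ 0.  0. -1.] q6 0.01
0.89 [210.0, 195.6, 49.7, 31.2] [0.57239921 0.0115365  1.35139657] 0.08664971048216895 -0.004338588289967573 -0.0014998236063671015
0.53 [198.0, 192.3, 62.9, 37.7] [0.5582116  0.05572988 0.79056037] 2.326778121775026 0.03560030541372733 0.022144025583545942
tape_measure top 0.8 [187.9, 161.9, 20.1, 21.4]
tape_measure scene 0.64 [173.6, 216.1, 17.6, 25.5]
ruler top 0.6 [380.3, 207.8, 28.4, 16.0]
ruler scene 0.78 [333.7, 168.7, 27.5, 21.7]
pencil top 0.58 [204.8, 256.7, 41.7, 13.0]
pencil scene 0.47 [279.8, 258.1, 6.7, 8.3]
```

View pics/f1.png

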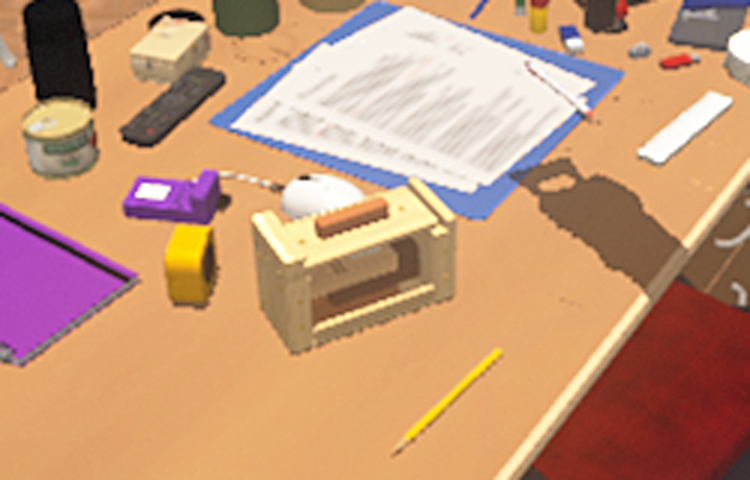

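```bash
python3 -c "
from workcell import hand_in
print(hand_in())"
```

```text
the job is handed in; nothing more can be done
None
```

The pile and the keeper board are in place and the job is handed in at about 35 s of the 64 s. `hand_in()` gave no verdict.

**What I did:** I stacked the dark sample on the brown one with its nose at the stop end, then the light sample on top with its nose at the lip end. I tilted the keeper board on the top edge of the stop, slid its far end under the lip, and lowered it inside the stop. I let go and backed the arm away.

**Last checks:**
- **Pile:** before the keeper went on, pictures with the expected outlines drawn over them showed the two added samples level and square at the right heights. I judged that by eye rather than measuring it. The last picture shows them still standing under the keeper board.
- **Keeper board:** pressing the stop end with closed fingers met the board at about 91.5 mm, against 91 mm if it lies flat. I did not probe the lip end.
- **Tape measure, pencil and ruler:** they look unmoved. The networks' outlines of the ruler and pencil were only partial, so I judged those mainly by eye.

**One check disagreed:** the outline fit of the keeper board from the top camera put its middle at x = −4.3 mm. The lip hides one end of the board, which pulls that fit toward the stop. With the board down between the walls it can only be about 2.5 mm off either way. The batten outline also agreed with about 0 mm.

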